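# Make up the jaw and worm-wheel set-up

## Task

Make up the set-up for the next job: in the four-post nest stack the loose bronze worm wheel, on it the blue spacer, on that the red clamp disc boss up, each lying flat; and push every chuck jaw on the table straight down into a bay of its own in the blue rack, past the spring ball until it clicks and sits fully home. Only when everything is loaded, throw the red ready lever all the way over, away from the robot. Leave the other things on the table where they are.

Things in the scene. Friction and masses are not known exactly. Their poses are not given: they have to be found in the camera images.
- bay1 (a point): Floor centre of bay 1 (at the -y end) of the fixed blue jaw rack, 8 above the table; axes are the rack's, z up. Rack 90 (x) x 212 (y) x 32 tall: four bays in a row along y, pitch 51, each 50.4 (x) x 43 (y) inside; walls 8 thick, bright rounded tops (radius 4) 24 above the bay floor. Four short brass plungers on its +x wall mark the ball side.
- bay2 (a point): Floor centre of bay 2, as bay 1. A jaw goes in from above, its x along the rack's x, either way round. It meets the ball with its underside about 17 above the floor; 10 to 20 N straight down carries it past and it snaps down onto the floor. Home, its block top is 2 above the wall tops and its tab stands above.
- bay3 (a point): Floor centre of bay 3, as bay 1.
- bay4 (a point): Floor centre of bay 4 (at the +y end), as bay 1.
- ball1 (a joint): Sprung steel ball of bay 1, 14 across, slippery, in the middle of the bay's +x wall, 13 above its floor, sticking 5 into the bay. 0 = fully out; grows (m) to 0.006 as it is pushed back into the wall against 4 to 7 N; about 0 to 0.001 when the bay is empty or it lies in a seated jaw's groove.
- ball2 (a joint): Sprung steel ball of bay 2, as ball1.
- ball3 (a joint): Sprung steel ball of bay 3, as ball1.
- ball4 (a joint): Sprung steel ball of bay 4, as ball1.
- nest_floor (a point): Yellow spot: centre of the top of the fixed stacking nest's dark steel base (105 x 105, 10 tall); 10 above the table, axes the nest's. Four bright posts, 14 across, rise 60 above the base, tips tapering over the last 10, centred at (+-25.8, +-25.8): a 56 disc has about 1.5 to spare all round. Fingers fit between the posts along the nest's x or y. The stack stands here.
- wheel: The one loose bronze worm wheel: toothed disc 56 across, 26 tall, about 0.4 kg, lying flat. Origin: centre of the underside, z up.
- spacer: Blue spacer disc with a black centre, 56 across, 14 tall, about 0.2 kg, lying flat. Origin: centre of the underside, z up.
- disc: Red clamp disc, 56 across, 14 tall, with a bright steel boss 24 across on top from 14 to 28; about 0.22 kg, starts boss up. Origin: centre of the underside, z up.
- jaw1: Chuck jaw, one of two to four alike (absent ones read None), standing on the table at any yaw. Dark block 48 (x) x 40 (y) x 26 tall; bright grip tab 16 (x) x 30 (y) on top, 26 to 60 above the underside. Groove 4 deep along y in both x faces, 8 to 18 up; lower x edges rounded, radius 4. 0.3 kg; half a turn makes no difference. Origin: centre of the underside, z up.
- jaw2: Chuck jaw like jaw1, or absent. Origin: centre of the underside, z up.
- jaw3: Chuck jaw like jaw1, or absent. Origin: centre of the underside, z up.
- jaw4: Chuck jaw like jaw1, or absent. Origin: centre of the underside, z up.
- ready (a joint): Red ready lever, 80 long, on a grey block 70 (x) x 50 (y) x 25 tall, fixed at one side of the table. 0 = leaning 0.5 rad from upright towards the block's -x (the robot side); 1.0 = thrown fully, leaning 0.5 rad to its +x (away from the robot, within 0.2 rad of world +x). Starts at 0 to 0.15, stays where it is left; about 1 N at the tip moves it.
- ready_tip (a point): Centre of the round end of the ready lever's handle, about 92 above the table at either end of its swing; its pivot is 22 above the table, 80 away along the handle. It moves in an upright plane along the block's x; axes turn with the lever.
- tray: Bystander, to be left where it is: grey open tin tray, 90 x 70 x 30 (mm). Origin: centre of the underside.
- bearing: Bystander, to be left where it is: ball bearing ring, 52 across, 15 tall (mm). Origin: centre of the underside.
- worm: Bystander, to be left where it is: dark standing worm, 38 across, 45 tall (mm). Origin: centre of the underside.
- wrench: Bystander, to be left where it is: open-ended wrench (mm). Origin: on its long axis, underside.
- shaft: Bystander, to be left where it is: stepped steel shaft, 190 long (mm). Origin: centre of the underside.
- oiler: Bystander, to be left where it is: yellow oil bottle, 56 across, 140 tall (mm). Origin: centre of the underside.

How it is judged (in metres and radians):
On the way, in this order (a step that is already met when the one before it is completed fails the run):
1. the bronze wheel lies flat on the nest's base between the posts (horizontal distance between wheel and nest_floor below 0.005 m and angle between wheel's own z axis and vertical below 0.06 rad and z of wheel in the frame of nest_floor between -0.003 and 0.003 m), for 0.2 s.
2. the spacer lies flat on the wheel in the nest (all of step 1 and horizontal distance between spacer and nest_floor below 0.005 m and angle between spacer's own z axis and vertical below 0.06 rad and z of spacer in the frame of nest_floor between 0.023 and 0.029 m), for 0.2 s.
3. the whole stack is in the nest and every jaw present is clicked home in a bay, with the ready lever not yet thrown (all of step 2 and horizontal distance between disc and nest_floor below 0.005 m and angle between disc's own z axis and vertical below 0.06 rad and z of disc in the frame of nest_floor between 0.037 and 0.043 m and ((x of jaw1 in the frame of bay1 between -0.004 and 0.004 m and y of jaw1 in the frame of bay1 between -0.004 and 0.004 m and z of jaw1 in the frame of bay1 between -0.003 and 0.0025 m and value of joint ball1 below 0.003 m and angle between jaw1's own z axis and vertical below 0.07 rad) or (x of jaw1 in the frame of bay2 between -0.004 and 0.004 m and y of jaw1 in the frame of bay2 between -0.004 and 0.004 m and z of jaw1 in the frame of bay2 between -0.003 and 0.0025 m and value of joint ball2 below 0.003 m and angle between jaw1's own z axis and vertical below 0.07 rad) or (x of jaw1 in the frame of bay3 between -0.004 and 0.004 m and y of jaw1 in the frame of bay3 between -0.004 and 0.004 m and z of jaw1 in the frame of bay3 between -0.003 and 0.0025 m and value of joint ball3 below 0.003 m and angle between jaw1's own z axis and vertical below 0.07 rad) or (x of jaw1 in the frame of bay4 between -0.004 and 0.004 m and y of jaw1 in the frame of bay4 between -0.004 and 0.004 m and z of jaw1 in the frame of bay4 between -0.003 and 0.0025 m and value of joint ball4 below 0.003 m and angle between jaw1's own z axis and vertical below 0.07 rad)) and ((x of jaw2 in the frame of bay1 between -0.004 and 0.004 m and y of jaw2 in the frame of bay1 between -0.004 and 0.004 m and z of jaw2 in the frame of bay1 between -0.003 and 0.0025 m and value of joint ball1 below 0.003 m and angle between jaw2's own z axis and vertical below 0.07 rad) or (x of jaw2 in the frame of bay2 between -0.004 and 0.004 m and y of jaw2 in the frame of bay2 between -0.004 and 0.004 m and z of jaw2 in the frame of bay2 between -0.003 and 0.0025 m and value of joint ball2 below 0.003 m and angle between jaw2's own z axis and vertical below 0.07 rad) or (x of jaw2 in the frame of bay3 between -0.004 and 0.004 m and y of jaw2 in the frame of bay3 between -0.004 and 0.004 m and z of jaw2 in the frame of bay3 between -0.003 and 0.0025 m and value of joint ball3 below 0.003 m and angle between jaw2's own z axis and vertical below 0.07 rad) or (x of jaw2 in the frame of bay4 between -0.004 and 0.004 m and y of jaw2 in the frame of bay4 between -0.004 and 0.004 m and z of jaw2 in the frame of bay4 between -0.003 and 0.0025 m and value of joint ball4 below 0.003 m and angle between jaw2's own z axis and vertical below 0.07 rad)) and ((x of jaw3 in the frame of bay1 between -0.004 and 0.004 m and y of jaw3 in the frame of bay1 between -0.004 and 0.004 m and z of jaw3 in the frame of bay1 between -0.003 and 0.0025 m and value of joint ball1 below 0.003 m and angle between jaw3's own z axis and vertical below 0.07 rad) or (x of jaw3 in the frame of bay2 between -0.004 and 0.004 m and y of jaw3 in the frame of bay2 between -0.004 and 0.004 m and z of jaw3 in the frame of bay2 between -0.003 and 0.0025 m and value of joint ball2 below 0.003 m and angle between jaw3's own z axis and vertical below 0.07 rad) or (x of jaw3 in the frame of bay3 between -0.004 and 0.004 m and y of jaw3 in the frame of bay3 between -0.004 and 0.004 m and z of jaw3 in the frame of bay3 between -0.003 and 0.0025 m and value of joint ball3 below 0.003 m and angle between jaw3's own z axis and vertical below 0.07 rad) or (x of jaw3 in the frame of bay4 between -0.004 and 0.004 m and y of jaw3 in the frame of bay4 between -0.004 and 0.004 m and z of jaw3 in the frame of bay4 between -0.003 and 0.0025 m and value of joint ball4 below 0.003 m and angle between jaw3's own z axis and vertical below 0.07 rad)) and ((x of jaw4 in the frame of bay1 between -0.004 and 0.004 m and y of jaw4 in the frame of bay1 between -0.004 and 0.004 m and z of jaw4 in the frame of bay1 between -0.003 and 0.0025 m and value of joint ball1 below 0.003 m and angle between jaw4's own z axis and vertical below 0.07 rad) or (x of jaw4 in the frame of bay2 between -0.004 and 0.004 m and y of jaw4 in the frame of bay2 between -0.004 and 0.004 m and z of jaw4 in the frame of bay2 between -0.003 and 0.0025 m and value of joint ball2 below 0.003 m and angle between jaw4's own z axis and vertical below 0.07 rad) or (x of jaw4 in the frame of bay3 between -0.004 and 0.004 m and y of jaw4 in the frame of bay3 between -0.004 and 0.004 m and z of jaw4 in the frame of bay3 between -0.003 and 0.0025 m and value of joint ball3 below 0.003 m and angle between jaw4's own z axis and vertical below 0.07 rad) or (x of jaw4 in the frame of bay4 between -0.004 and 0.004 m and y of jaw4 in the frame of bay4 between -0.004 and 0.004 m and z of jaw4 in the frame of bay4 between -0.003 and 0.0025 m and value of joint ball4 below 0.003 m and angle between jaw4's own z axis and vertical below 0.07 rad)) and value of joint ready below 0.4 rad), for 0.3 s.
4. the ready lever is thrown fully over (value of joint ready above 0.85 rad), for 0.2 s.
At the end, for the whole second after the job is handed in: Wheel, spacer and disc lie flat (0.06 rad) in that order in the nest, centred to 5 mm, heights to 3 mm; every jaw present stands in a bay within 2.5 mm of its floor, centred to 4 mm, upright to 0.07 rad, that ball out (below 3 mm); all at rest; ready lever above 0.85 rad (all of step 2 and horizontal distance between disc and nest_floor below 0.005 m and angle between disc's own z axis and vertical below 0.06 rad and z of disc in the frame of nest_floor between 0.037 and 0.043 m and ((x of jaw1 in the frame of bay1 between -0.004 and 0.004 m and y of jaw1 in the frame of bay1 between -0.004 and 0.004 m and z of jaw1 in the frame of bay1 between -0.003 and 0.0025 m and value of joint ball1 below 0.003 m and angle between jaw1's own z axis and vertical below 0.07 rad) or (x of jaw1 in the frame of bay2 between -0.004 and 0.004 m and y of jaw1 in the frame of bay2 between -0.004 and 0.004 m and z of jaw1 in the frame of bay2 between -0.003 and 0.0025 m and value of joint ball2 below 0.003 m and angle between jaw1's own z axis and vertical below 0.07 rad) or (x of jaw1 in the frame of bay3 between -0.004 and 0.004 m and y of jaw1 in the frame of bay3 between -0.004 and 0.004 m and z of jaw1 in the frame of bay3 between -0.003 and 0.0025 m and value of joint ball3 below 0.003 m and angle between jaw1's own z axis and vertical below 0.07 rad) or (x of jaw1 in the frame of bay4 between -0.004 and 0.004 m and y of jaw1 in the frame of bay4 between -0.004 and 0.004 m and z of jaw1 in the frame of bay4 between -0.003 and 0.0025 m and value of joint ball4 below 0.003 m and angle between jaw1's own z axis and vertical below 0.07 rad)) and ((x of jaw2 in the frame of bay1 between -0.004 and 0.004 m and y of jaw2 in the frame of bay1 between -0.004 and 0.004 m and z of jaw2 in the frame of bay1 between -0.003 and 0.0025 m and value of joint ball1 below 0.003 m and angle between jaw2's own z axis and vertical below 0.07 rad) or (x of jaw2 in the frame of bay2 between -0.004 and 0.004 m and y of jaw2 in the frame of bay2 between -0.004 and 0.004 m and z of jaw2 in the frame of bay2 between -0.003 and 0.0025 m and value of joint ball2 below 0.003 m and angle between jaw2's own z axis and vertical below 0.07 rad) or (x of jaw2 in the frame of bay3 between -0.004 and 0.004 m and y of jaw2 in the frame of bay3 between -0.004 and 0.004 m and z of jaw2 in the frame of bay3 between -0.003 and 0.0025 m and value of joint ball3 below 0.003 m and angle between jaw2's own z axis and vertical below 0.07 rad) or (x of jaw2 in the frame of bay4 between -0.004 and 0.004 m and y of jaw2 in the frame of bay4 between -0.004 and 0.004 m and z of jaw2 in the frame of bay4 between -0.003 and 0.0025 m and value of joint ball4 below 0.003 m and angle between jaw2's own z axis and vertical below 0.07 rad)) and ((x of jaw3 in the frame of bay1 between -0.004 and 0.004 m and y of jaw3 in the frame of bay1 between -0.004 and 0.004 m and z of jaw3 in the frame of bay1 between -0.003 and 0.0025 m and value of joint ball1 below 0.003 m and angle between jaw3's own z axis and vertical below 0.07 rad) or (x of jaw3 in the frame of bay2 between -0.004 and 0.004 m and y of jaw3 in the frame of bay2 between -0.004 and 0.004 m and z of jaw3 in the frame of bay2 between -0.003 and 0.0025 m and value of joint ball2 below 0.003 m and angle between jaw3's own z axis and vertical below 0.07 rad) or (x of jaw3 in the frame of bay3 between -0.004 and 0.004 m and y of jaw3 in the frame of bay3 between -0.004 and 0.004 m and z of jaw3 in the frame of bay3 between -0.003 and 0.0025 m and value of joint ball3 below 0.003 m and angle between jaw3's own z axis and vertical below 0.07 rad) or (x of jaw3 in the frame of bay4 between -0.004 and 0.004 m and y of jaw3 in the frame of bay4 between -0.004 and 0.004 m and z of jaw3 in the frame of bay4 between -0.003 and 0.0025 m and value of joint ball4 below 0.003 m and angle between jaw3's own z axis and vertical below 0.07 rad)) and ((x of jaw4 in the frame of bay1 between -0.004 and 0.004 m and y of jaw4 in the frame of bay1 between -0.004 and 0.004 m and z of jaw4 in the frame of bay1 between -0.003 and 0.0025 m and value of joint ball1 below 0.003 m and angle between jaw4's own z axis and vertical below 0.07 rad) or (x of jaw4 in the frame of bay2 between -0.004 and 0.004 m and y of jaw4 in the frame of bay2 between -0.004 and 0.004 m and z of jaw4 in the frame of bay2 between -0.003 and 0.0025 m and value of joint ball2 below 0.003 m and angle between jaw4's own z axis and vertical below 0.07 rad) or (x of jaw4 in the frame of bay3 between -0.004 and 0.004 m and y of jaw4 in the frame of bay3 between -0.004 and 0.004 m and z of jaw4 in the frame of bay3 between -0.003 and 0.0025 m and value of joint ball3 below 0.003 m and angle between jaw4's own z axis and vertical below 0.07 rad) or (x of jaw4 in the frame of bay4 between -0.004 and 0.004 m and y of jaw4 in the frame of bay4 between -0.004 and 0.004 m and z of jaw4 in the frame of bay4 between -0.003 and 0.0025 m and value of joint ball4 below 0.003 m and angle between jaw4's own z axis and vertical below 0.07 rad)) and linear speed of each of wheel, spacer, disc, jaw1, jaw2, jaw3, jaw4 below 0.02 m/s and value of joint ready above 0.85 rad); the robot touches nothing.
It fails at once if a bystander is shoved more than 6 cm (distance of any of tray, bearing, worm, wrench, shaft, oiler from where it was at the start of the episode above 0.06 m).
It fails at once if the oil bottle or the worm is tipped over (angle between any of oiler, worm's own z axis and vertical above 0.5 rad).
Of jaw1, jaw2, jaw3, jaw4 only 2 to 4 are there at a start; the rules pass over those that are not, and their reading is None.
At some moment in a run one of jaw1, jaw2, jaw3, jaw4, spacer, disc may be knocked a few centimetres aside while the robot is not near it.
It also fails if it takes over 210 s, if anything falls off the work surface, if the arm or the gripper's body presses on something with over 40 N, if the wrist force passes 120 N, or if a joint passes its speed limit or range.

## Robot

A 7-joint arm with a two-finger parallel gripper is mounted at the origin on the work surface. World frame = base frame: x ahead of the robot, y to its left, z up, the work surface at z = 0. Lengths are in mm, angles in rad, forces in N, time in s.
With the tool pointing down it reaches from about 400 to 875 mm from the base axis. Payload 4.4 kg.
Tool frame: the origin (TCP) lies midway between the tips of the shut fingers; the grasp point (between the pads) lies 19 mm behind it; z points along the fingers, y is the direction in which the jaws open and shut (so a half turn about z gives the same grasp; the last joint's range is limited). The gripper opens to 85 mm and grips with 20 to 120 N. Pads are 22 mm wide; open, the fingers measure 114 mm over their backs; the gripper's body (76 mm by 85 mm) begins 54 mm behind the grasp point. The pads swing forward as they close: fully open they stand 13 mm farther back than shut.
Start: joints at [1.169, 0.628, 0.038, 1.517, -0.027, 0.996, -0.02], TCP at [214.219, -613.7, 231.313] pointing down, gripper open.
Joint ranges: [-3.06, 3.06], [-0.37, 2.12], [-1.25, 1.32], [0.18, 2.47], [-1.1, 4.24], [0.23, 1.98], [-2.94, 2.94]. Speed limits (rad/s): [2.57, 2.57, 3.14, 3.14, 3.14, 3.14, 3.14].

## Interface

Orientations are given as [roll, pitch, yaw] about the fixed x, y, z axes, in that order (R = Rz(yaw) Ry(pitch) Rx(roll)).
In Python, from cell import * gives the robot as it stands. The module is installed in compiled form; this text tells all that it offers.
- The arm moves only by the tool move_arm, never from a script. Its argument "series" is a list of rows, each a list of 2 entries, a list of its own where there are three numbers: the shift along the tool's x, y, z in m, then the turn about the tool's z in rad. In form: [[[x, y, z], yaw], ...]. A call has 1 to 5 rows; each row is the pose to reach, as a shift and turn from the pose measured when the call began, along the tool's axes at that moment; what a row does not reach only later rows make up. A row lasts 1/8 s, in which the tool goes at most 62.5 mm and 10.7 degrees, less where a joint would pass 70% of its speed; a pose out of reach is approached as far as the arm can. A call with a gripper value outside its range is refused whole. "claw" is the opening, from 0 (shut) to 1 (fully open), set as the call begins (left out, the last holds). The fingers move at their own pace and stop on an object; the grip force is fixed at half the most. Time passes only in rows, so rows that repeat a pose let the fingers close. It gives the time, the measured TCP pose, the force and the opening at its end, in the units of the state.
- read_state(): the state, without advancing time (a new reading comes with each control period).
- get_image(name): name is "side" or "top"; returns the picture (480x640x3 uint8, blue, green, red); there is no depth.
- camera_model(name): a dict with "fov_y" (degrees; the focal length in pixels is half the picture's height over the tangent of half this angle, whatever the lens; pixels are square), "cx", "cy" (the principal point, pixels), "pose" (4x4, takes a point from camera to world coordinates). Camera axes: x right, y down, z forward; pixel columns grow to the right and rows downward; lengths in mm; the calibration is good to about 2 mm. A picture is of the moment at which its call begins. camera_model takes no time and is no camera call.
- finish_job(): hands the job in, once; it reports no verdict.
The state is a dict: "clock": time; "qpos": joint angles; "qd": joint speeds; "tau": joint torques, N m; "eef_pos": TCP position; "tool_rot": TCP orientation; "force": force on the tool from outside, world axes, zero at the start; "torque": the same for the moment, N m; "width": finger opening in mm.
Only numpy, scipy, OpenCV 4.12 (cv2) and the standard library are available. Lean on these libraries where they do the work, as an engineer would, in place of code of your own. Each camera call takes 0.05 s, during which the arm holds its last target. There are 200 camera calls.

## Working session

There is one attempt and no reset: what is moved stays moved. The work goes in short steps, Python scripts to look and compute and a tool call to move; the robot and the scene stay as the last step left them, time stands still between calls to the robot, and variables do not carry over. Pictures are saved under pics/ and viewed, about 12 in all and at most 16, crops included, and the job is handed in when it is done.

Besides the shell and the picture viewer there is one more tool, called after ">>>" as name(argument=value, ...), one argument or row to a line, values as JSON. move_arm: Moves the arm, as the interface text tells. Its arguments: {"type":"object","properties":{"series":{"type":"array"},"claw":{"type":"number"}},"required":["series"]}

```bash
mkdir -p pics
python3 - <<'E'
from cell import *
import cv2, numpy as np
np.set_printoptions(precision=4,suppress=True)
for n in("top","side"):
    im=get_image(n); cv2.imwrite(f"pics/{n}0.png",im); m=camera_model(n); print(n,{k:(np.array(v) if k=='pose' else v) for k,v in m.items()})
print(read_state())
E
```

```text
top {'fov_y': 52.01545523119391, 'cx': 319.9149362724448, 'cy': 242.21909880334198, 'pose': array([[   0.0288,   -0.9974,    0.0659,  480.1862],
       [  -0.9995,   -0.0279,    0.0133,  -66.6671],
       [  -0.0114,   -0.0663,   -0.9977, 1107.9536],
       [   0.    ,    0.    ,    0.    ,    1.    ]])}
side {'fov_y': 51.46767871715254, 'cx': 319.6313512338008, 'cy': 233.07055432452734, 'pose': array([[   0.7018,   -0.3679,    0.61  , -153.7863],
       [  -0.7123,   -0.3731,    0.5944, -764.2832],
       [   0.0089,   -0.8517,   -0.5239,  722.7573],
       [   0.    ,    0.    ,    0.    ,    1.    ]])}
{'clock': 0.1, 'qpos': array([ 1.1692,  0.6293,  0.0385,  1.5183, -0.027 ,  0.9963, -0.02  ]), 'qd': array([-0.0003, -0.0025,  0.0011, -0.0027, -0.0009,  0.0005,  0.0003]), 'tau': array([  0.0037, -56.4528,   1.2308, -19.397 ,   0.0113,   0.0054,
         0.    ]), 'eef_pos': array([ 214.0232, -613.1415,  230.4683]), 'tool_rot': array([-3.1398,  0.    ,  0.3358]), 'force': array([-0.3312, -0.1697, -0.1501]), 'torque': array([ 0.0105, -0.0601,  0.052 ]), 'width': 85.17359119703946}
```

View pics/top0.png

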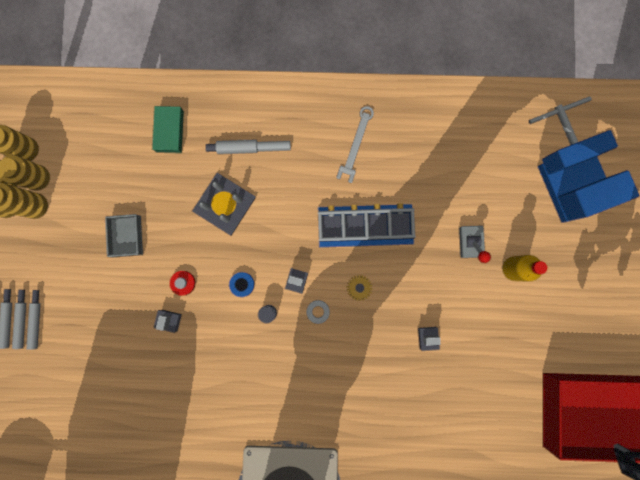

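View pics/side0.png

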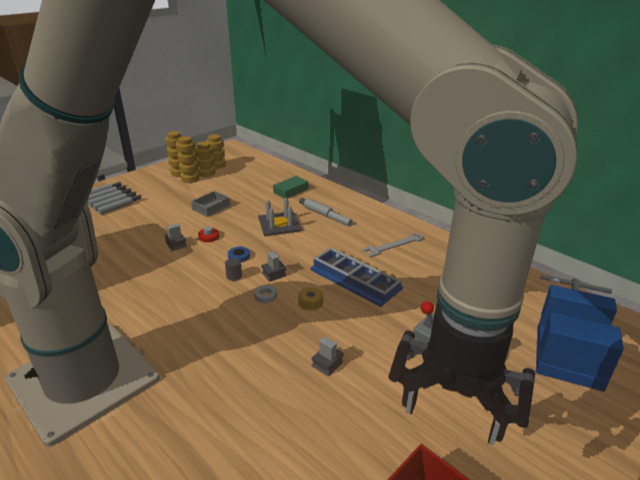

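```bash
cat > h.py <<'E'
from cell import *
import cv2, numpy as np
np.set_printoptions(precision=2,suppress=True)
def ray(n,u,v,z):
    m=camera_model(n); P=np.array(m["pose"]); f=240/np.tan(np.radians(m["fov_y"])/2)
    d=P[:3,:3]@np.array([(u-m["cx"])/f,(v-m["cy"])/f,1]); o=P[:3,3]
    return (o+d*(z-o[2])/d[2])[:2]
def proj(n,p):
    m=camera_model(n); P=np.array(m["pose"]); f=240/np.tan(np.radians(m["fov_y"])/2)
    q=P[:3,:3].T@(np.array(p,float)-P[:3,3]); return np.array([m["cx"]+f*q[0]/q[2],m["cy"]+f*q[1]/q[2]])
def rects(n,mask,z,amin=30,roi=None):
    "blobs: area, pixel centroid, world centroid, world minAreaRect (centre,size,angle)"
    if roi: k=np.zeros_like(mask);x0,x1,y0,y1=roi;k[y0:y1,x0:x1]=1;mask=mask*k
    out=[]
    for c in cv2.findContours(mask.astype(np.uint8),cv2.RETR_EXTERNAL,cv2.CHAIN_APPROX_NONE)[0]:
        a=cv2.contourArea(c)
        if a<amin: continue
        k=np.zeros(mask.shape,np.uint8);cv2.drawContours(k,[c],-1,1,-1)
        M=cv2.moments(k,True);u,v=M['m10']/M['m00'],M['m01']/M['m00']
        w=np.array([ray(n,*p[0],z) for p in c],np.float32)
        (cx,cy),e=cv2.minEnclosingCircle(w)
        out.append((a,np.array([u,v]),ray(n,u,v,z),cv2.minAreaRect(w),np.array([cx,cy,e])))
    return out
def hsv(im): return cv2.cvtColor(im,cv2.COLOR_BGR2HSV)
E
python3 - <<'E'
from h import *
im=cv2.imread("pics/top0.png"); H=hsv(im); h,s,v=cv2.split(H)
cv2.imwrite("pics/crop1.png",cv2.resize(im[95:355,100:500],None,fx=2,fy=2,interpolation=cv2.INTER_CUBIC))
roi=(140,500,130,360)
R=((h<6)|(h>174))&(s>150)&(v>60)
B=(h>100)&(h<125)&(s>130)&(v>40)
Y=(h>20)&(h<32)&(s>200)&(v>120)
W=(s<60)&(v>110)
for nm,m,z in (("red14",R,14),("blue14",B,14),("yel10",Y,10),("bright60",W,60)):
    for r in rects("top",m,z,12,roi): print(nm,r[0],r[1],r[2],"rect",np.round(np.r_[r[3][0],r[3][1],r[3][2]],1),"circ",r[4])
for p in [(183,274),(180,284),(242,274),(223,203),(359,279),(299,283),(296,275),(168,316),(162,322),(430,343),(430,330),(366,205),(213,204)]: print(p,H[p[1],p[0]])
E
```

```text
red14 443.0 [181.95 282.54] [454.04 252.03] rect [454.2 251.9  51.   53.8   1.7] circ [454.15 252.01  27.66]
red14 87.5 [483.93 256.57] [ 530.79 -416.41] rect [ 531.  -416.5   24.3   23.3   73. ] circ [ 530.84 -416.07   12.95]
blue14 403.5 [241.33 283.98] [454.69 119.65] rect [454.7 119.3  48.7  51.3   1.7] circ [454.84 119.36  26.4 ]
blue14 341.0 [366.57 242.14] [ 555.55 -155.95] rect [ 555.5 -154.6   11.2  205.1    3.7] circ [ 555.83 -154.61  102.58]
blue14 12.0 [322.38 208.86] [627.45 -55.48] rect [627.1 -55.8   4.5  15.7   1.6] circ [628.26 -55.72   7.92]
blue14 28.0 [342. 208.] [630.58 -99.32] rect [630.6 -99.3   4.5  31.3   1.6] circ [630.58 -99.32  15.82]
blue14 18.5 [387.29 206.71] [ 636.23 -200.43] rect [ 635.6 -202.     4.5   31.3    1.6] circ [ 635.63 -202.03   15.81]
blue14 24.5 [365.34 207.1 ] [ 634.03 -151.44] rect [ 634.2 -150.7    4.5   31.3    1.6] circ [ 634.23 -150.67   15.82]
blue14 13.0 [407.18 206.  ] [ 639.04 -244.79] rect [ 639.1 -245.5    4.5   15.6    1.6] circ [ 638.98 -245.34    7.97]
yel10 384.0 [222.91 203.09] [634.97 169.07] rect [635.2 168.9  50.2  49.
[... 826 characters left out ...]
2 -371.51   35.54]
bright60 1440.5 [344.54 224.62] [ 588.62 -104.29] rect [ 581.9 -125.2   79.7  154.4    2.4] circ [ 584.21 -124.68   85.26]
bright60 668.0 [249.74 146.77] [752.34 105.24] rect [752.8  99.3  25.3 162.9   3.2] circ [753.09  99.31  81.5 ]
bright60 372.5 [351.34 157.  ] [ 735.6  -115.22] rect [ 741.2 -114.8   34.6  118.4   75.7] circ [ 741.01 -115.78   60.2 ]
(183, 274) [  1 225 127]
(180, 284) [ 90   2 152]
(242, 274) [107 179 144]
(223, 203) [ 22 227 206]
(359, 279) [ 20 166 126]
(299, 283) [ 90   3 161]
(296, 275) [113  33  61]
(168, 316) [150   4  58]
(162, 322) [ 80   5 154]
(430, 343) [ 45   3 160]
(430, 330) [116  35  59]
(366, 205) [176  23  89]
(213, 204) [ 22 231 206]
```

View pics/crop1.png

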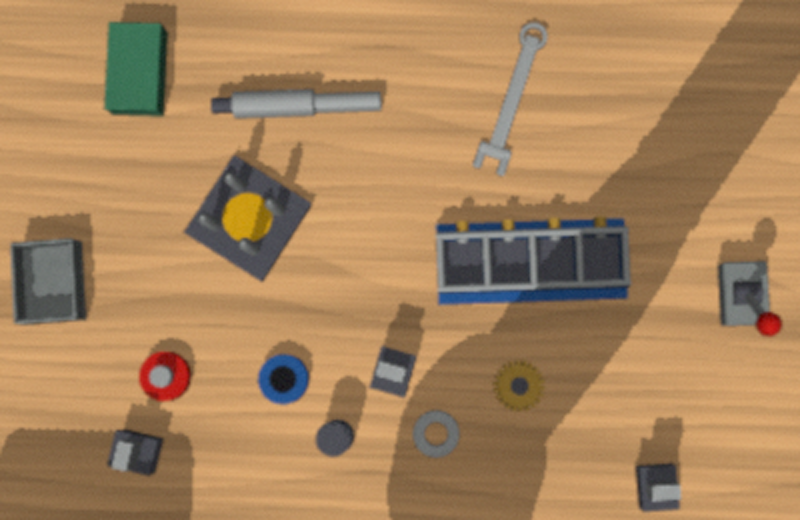

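Run:
```python
from h import *
im=cv2.imread("pics/top0.png"); H=hsv(im); h,s,v=cv2.split(H)
S=lambda nm,m,z,roi,a=20:[print(nm,r[0],r[1],r[2],"rect",np.round(np.r_[r[3][0],r[3][1],r[3][2]],1),"circ",r[4]) for r in rects("top",m,z,a,roi)]
S("wheel26",(h>17)&(h<26)&(s>120)&(v<170),26,(335,385,265,302))
S("disc14 red+boss",(s>150)&((h<6)|(h>174))|((s<40)&(v>110)),14,(165,200,265,300))
S("boss28",(s<40)&(v>110),28,(165,200,265,300))
S("spc14",(h>95)&(h<130)&(s>25),14,(225,260,268,300))
S("nestbase10",(s<110)|((h>20)&(s>215)),10,(185,262,172,240))
S("tips70",(s<60)&(v>95),70,(185,262,165,240),2)
S("frame32 ",(s<75)&(v>72),32,(312,420,195,250))
S("rack all",(s<75)|((h>95)&(h<130)),8,(312,420,195,250))
S("bays32",(s<75)&(v<72),32,(312,420,195,250))
for z in(60,): S("tab",(s<60)&(v>110),60,(280,310,265,300))
S("jawblock26",(s<90),26,(280,310,265,297)); S("jawblock26",(s<90),26,(150,185,305,336)); S("jawblock26",(s<90),26,(415,445,325,352))
print(v[224,312:420]); print(v[200:248,360])
```

```text
wheel26 458.0 [359.26 287.66] [ 454.44 -141.23] rect [ 454.3 -141.1   53.8   54.6   61.7] circ [ 455.   -140.83   28.77]
disc14 red+boss 443.0 [181.95 282.54] [454.04 252.03] rect [454.2 251.9  51.   53.8   1.7] circ [454.15 252.01  27.66]
boss28 62.5 [180.06 282.79] [453.71 252.08] rect [454.3 253.4  19.8  19.8   2.7] circ [453.7  252.09  11.26]
spc14 445.5 [241.26 284.05] [454.52 119.81] rect [454.7 120.4  53.1  53.4   1.7] circ [454.83 119.84  27.59]
nestbase10 2161.0 [223.51 203.57] [633.92 167.66] rect [634.5 167.5 107.6 107.6  59.6] circ [634.29 167.15  73.49]
tips70 14.5 [222.17 218.12] [594.28 156.42] rect [592.7 156.2  16.7   8.2  35.7] circ [594.14 154.14   8.43]
tips70 13.5 [201.59 205.5 ] [620.11 201.5 ] rect [619.1 201.2  14.8   7.6  33.1] circ [619.09 200.56   7.78]
tips70 13.0 [235.   197.77] [638.62 130.84] rect [637.5 131.   16.4   6.7  28.6] circ [638.17 129.76   8.43]
tips70 14.0 [215.04 185.33] [664.25 174.63] rect [663.4 174.2  18.4   7.5  46.8] circ [663.92 173.64   9.33]
frame32  2784.0 [365.69 223.96] [ 594.25 -151.65] rect [ 592.9 -152.5   89.5  211.6    4.7]
[... 430 characters left out ...]
] rect [ 594.4 -178.6   48.2   41.8    4.1] circ [ 594.69 -178.36   30.99]
bays32 351.5 [400.01 223.17] [ 598.06 -226.81] rect [ 598.7 -227.    49.9   38.1    4.3] circ [ 599.13 -226.21   30.27]
tab 92.5 [294.63 280.68] [466.04  -1.36] rect [466.1  -1.3  31.9  16.   75.8] circ [465.13  -1.1   16.12]Traceback (most recent call last):
  File "<stdin>", line 14, in <module>
  File "<stdin>", line 3, in <lambda>
  File "h.py", line 20, in rects
    w=np.array([ray(n,*p[0],z) for p in c],np.float32)
                ~~~^^^^^^^^^^^
  File "h.py", line 5, in ray
    m=camera_model(n); P=np.array(m["pose"]); f=240/np.tan(np.radians(m["fov_y"])/2)
ValueError: time passes only in moves, steps and waits
```

```bash
sed -i 's/^def ray/import functools\n_cm=camera_model\n@functools.lru_cache(None)\ndef camera_model(n): return _cm(n)\ndef ray/' h.py
cat > plan.py <<'E'
import sys,numpy as np
from cell import *
from scipy.spatial.transform import Rotation as R
s=read_state(); p=np.array(s["eef_pos"]); r=R.from_euler('xyz',s["tool_rot"])
print("t %.2f"%s["clock"],"pos",np.round(p,1),"yaw %.2f"%np.degrees(s["tool_rot"][2]),"F",np.round(s["force"],1),"w %.1f"%s["width"],"q7 %.2f"%s["qpos"][6],"tilt",np.round(np.degrees(s["tool_rot"][:2]),2))
for a in sys.argv[1:]:
    x,y,z,w=map(float,a.split()); t=np.array([x,y,z])
    d=r.inv().apply(t-p)/1e3; yaw=np.degrees(r.as_euler('xyz')[2]); turn=-((w-yaw+180)%360-180)
    print(a,"-> shift",np.round(d,4),"turn %.3f"%np.radians(turn),"rows %.1f"%max(np.linalg.norm(d)/.0625,abs(turn)/10.7))
    p=t; r=R.from_euler('xyz',[180,0,w],degrees=True)
E
python3 plan.py "330 -385 220 -5" "454.4 -141.2 150 -30.3" "454.4 -141.2 2 -30.3"
```

```text
t 0.10 pos [ 214.  -613.1  230.5] yaw 19.24 F [-0.3 -0.2 -0.2] w 85.2 q7 -0.02 tilt [-179.9    0. ]
330 -385 220 -5 -> shift [ 0.1847 -0.1772  0.0108] turn 0.423 rows 4.1
454.4 -141.2 150 -30.3 -> shift [ 0.1027 -0.2537  0.07  ] turn 0.442 rows 4.5
454.4 -141.2 2 -30.3 -> shift [ 0.    -0.     0.148] turn -0.000 rows 2.4
```

>>> move_arm(
  series=[
    [[0.185, -0.177, 0.011], 0.423],
    [[0.185, -0.177, 0.011], 0.423],
    [[0.185, -0.177, 0.011], 0.423],
    [[0.185, -0.177, 0.011], 0.423],
    [[0.185, -0.177, 0.011], 0.423],
  ],
  claw=1,
)

```text
clock: 0.72
eef_pos: [332.9, -379.8, 219.3]
tool_rot: [-3.136, 0.001, -0.079]
force: [-1.0, -0.7, -0.1]
width: 85.3
```

>>> move_arm(
  series=[
    [[0.103, -0.254, 0.07], 0.442],
    [[0.103, -0.254, 0.07], 0.442],
    [[0.103, -0.254, 0.07], 0.442],
    [[0.103, -0.254, 0.07], 0.442],
    [[0.103, -0.254, 0.07], 0.442],
  ],
)

```text
clock: 1.35
eef_pos: [456.5, -132.0, 149.7]
tool_rot: [-3.137, 0.004, -0.518]
force: [-0.4, -0.4, 0.2]
width: 85.2
```

```bash
python3 plan.py "454.4 -141.2 45 -30.3" "454.4 -141.2 3 -30.3"
```

```text
t 1.35 pos [ 456.5 -132.   149.7] yaw -29.70 F [-0.4 -0.4  0.2] w 85.2 q7 -1.63 tilt [-179.74    0.23]
454.4 -141.2 45 -30.3 -> shift [0.0031 0.0095 0.1047] turn 0.010 rows 1.7
454.4 -141.2 3 -30.3 -> shift [ 0.    -0.     0.042] turn -0.000 rows 0.7
```

>>> move_arm(
  series=[
    [[0.003, 0.0095, 0.06], 0.01],
    [[0.003, 0.0095, 0.105], 0.01],
    [[0.003, 0.0095, 0.13], 0.01],
    [[0.003, 0.0095, 0.146], 0.01],
    [[0.003, 0.0095, 0.146], 0.01],
  ],
  claw=1,
)

```text
clock: 1.98
eef_pos: [453.4, -141.5, 2.5]
tool_rot: [-3.139, 0.006, -0.53]
force: [-0.3, -0.8, 0.7]
width: 85.1
```

>>> move_arm(
  series=[
    [[0, 0, 0], 0],
    [[0, 0, 0], 0],
    [[0, 0, 0], 0],
    [[0, 0, 0], 0],
    [[0, 0, 0], 0],
  ],
  claw=0,
)

```text
clock: 2.6
eef_pos: [454.1, -141.9, 3.6]
tool_rot: [-3.138, 0.004, -0.53]
force: [-0.7, 0.1, 5.7]
width: 54.4
```

```bash
python3 plan.py "454.4 -141.2 3 59.7"
```

```text
t 2.60 pos [ 454.1 -141.9    3.6] yaw -30.38 F [-0.7  0.1  5.7] w 54.4 q7 -1.31 tilt [-179.8     0.24]
454.4 -141.2 3 59.7 -> shift [-0.0001 -0.0007  0.0006] turn -1.572 rows 8.4
```

>>> move_arm(
  series=[
    [[0, 0, -0.004], 0],
    [[0, 0, -0.004], -0.1],
    [[0, 0, -0.004], -0.28],
    [[0, 0, -0.004], -0.46],
    [[0, 0, -0.004], -0.64],
  ],
  claw=1,
)

```text
clock: 3.22
eef_pos: [454.4, -142.1, 8.1]
tool_rot: [-3.137, 0.0, 0.116]
force: [0.4, 0.9, -0.6]
width: 85.2
```

>>> move_arm(
  series=[
    [[0, 0, 0], -0.18],
    [[0, 0, 0], -0.36],
    [[0, 0, 0], -0.54],
    [[0, 0, 0], -0.72],
    [[0, 0, 0], -0.9],
  ],
)

```text
clock: 3.85
eef_pos: [454.8, -142.2, 8.7]
tool_rot: [-3.139, -0.004, 1.022]
force: [-0.7, 0.2, -0.9]
width: 85.5
```

```bash
python3 plan.py "454.1 -141.7 6 59.7"
```

```text
t 3.85 pos [ 454.8 -142.2    8.7] yaw 58.54 F [-0.7  0.2 -0.9] w 85.5 q7 0.15 tilt [-179.86   -0.22]
454.1 -141.7 6 59.7 -> shift [ 0.0001 -0.0008  0.0027] turn -0.020 rows 0.1
```

>>> move_arm(
  series=[
    [[0, -0.0008, 0.003], -0.02],
    [[0, -0.0008, 0.003], -0.02],
    [[0, -0.0008, 0.003], -0.02],
    [[0, -0.0008, 0.003], -0.02],
    [[0, -0.0008, 0.003], -0.02],
  ],
  claw=0,
)

```text
clock: 4.47
eef_pos: [454.4, -141.9, 6.5]
tool_rot: [-3.14, -0.004, 1.041]
force: [-0.0, 1.0, 5.9]
width: 53.5
```

```bash
python3 plan.py "454.1 -141.7 120 59.7" "440 -330 200 59.7"
```

```text
t 4.47 pos [ 454.4 -141.9    6.5] yaw 59.65 F [-0.   1.   5.9] w 53.5 q7 0.25 tilt [-179.91   -0.24]
454.1 -141.7 120 59.7 -> shift [ 0.0005 -0.0005 -0.1135] turn -0.001 rows 1.8
440 -330 200 59.7 -> shift [-0.1697  0.0828 -0.08  ] turn -0.000 rows 3.3
```

>>> move_arm(
  series=[
    [[0, 0, 0], 0],
    [[0, 0, 0], 0],
    [[0, 0, -0.06], 0],
    [[0, 0, -0.115], 0],
    [[0, 0, -0.115], 0],
  ],
  claw=1,
)

```text
clock: 5.1
eef_pos: [456.7, -143.3, 124.8]
tool_rot: [3.136, -0.006, 1.041]
force: [0.7, -0.3, -1.0]
width: 85.5
```

>>> move_arm(
  series=[
    [[-0.17, 0.083, -0.08], 0],
    [[-0.17, 0.083, -0.08], 0],
    [[-0.17, 0.083, -0.08], 0],
    [[-0.17, 0.083, -0.08], 0],
    [[-0.17, 0.083, -0.08], 0],
  ],
)

```text
clock: 5.72
eef_pos: [441.1, -332.7, 203.6]
tool_rot: [3.137, -0.006, 1.039]
force: [-0.3, 1.1, 0.1]
width: 85.0
```

```bash
python3 - <<'E'
from h import *
im=get_image("top"); cv2.imwrite("pics/top1.png",im); im2=get_image("side"); cv2.imwrite("pics/side1.png",im2)
H=hsv(im); h,s,v=cv2.split(H)
S=lambda nm,m,z,roi,a=20:[print(nm,r[0],r[1],r[2],"rect",np.round(np.r_[r[3][0],r[3][1],r[3][2]],1),"circ",r[4]) for r in rects("top",m,z,a,roi)]
S("wheel26",(h>17)&(h<26)&(s>120)&(v<170),26,(335,385,265,302))
c=cv2.resize(im[170:300,160:420],None,fx=3,fy=3,interpolation=cv2.INTER_CUBIC); cv2.imwrite("pics/c2.png",c)
print(read_state()["eef_pos"])
# rack: wall-top profile along y (z=32 line)
g=cv2.cvtColor(im,cv2.COLOR_BGR2GRAY).astype(np.float32)
def prof(a,b,n): # world xyz endpoints
    P=np.array([proj("top",a+(b-a)*t) for t in np.linspace(0,1,n)],np.float32)
    return cv2.remap(g,P[:,0][None],P[:,1][None],cv2.INTER_LINEAR)[0]
x=np.array
a=x([587.,-35,32]);b=x([601.,-270,32]);print("y prof -35..-270 by 2.5:",prof(a,b,95).astype(int))
for y in (-78,-130,-181,-230):
    print(y,"x prof 540..650 by 2:",prof(x([540.,y,32]),x([650.,y,32]),56).astype(int))
E
python3 plan.py "454.4 -141.9 120 59.7" "454.4 -141.9 6 59.7"
```

```text
wheel26 391.0 [358.58 287.54] [ 454.66 -139.75] rect [ 453.8 -141.8   52.3   54.7    1.6] circ [ 453.72 -141.8    28.42]
[ 441.61 -329.49  202.72]
y prof -35..-270 by 2.5: [166 165 165 163 162 152 151 135  91  62  57  74  80  81  83  81  83  85
  83  82  81  83  83  83  79 101 138 143 104  66  55  56  58  58  58  60
  57  58  59  58  57  59  56  55  54  57  85 106  96  72  57  56  58  61
  57  57  60  60  58  57  59  58  57  57  54  48  71 103 100  74  63  77
  83  81  82  83  85  83  82  81  84  82  83  79  75  61  93 140 148 125
 113 130 159 170 170]
-78 x prof 540..650 by 2: [148 132 104  85  82  81  80  80 114 151 155 126  88  63  57  56  58  58
  59  57  58  60  65  77  83  85  84  82  83  84  83  84  83  83  94 120
 135 140 159 158 135 111 104 110 114 115 114 115 117 118 117 116 115 113
 113 119]
-130 x prof 540..650 by 2: [110 111 100  79  63  56  55  56  55  47  70  96 104  90  69  58  56  56
  57  56  58  58  55  54  55  58  60  58  56  58  57  60  59  59  58  55
  57  66  73  80  94 104  97  88  82  79  79  83  95 108 110 116 118 117
 117 116]
-181 x prof 540..650 by 2: [129 125 117 113  94  71  58  56  58  56  49  54  86 101 101  83  64  56
  56  56  58  57  58  58  57  59  57  56  57  57  56  59  58  59  55  57
  58  59  61  67  75  86 101 103  86  79  75  73  76  88 105 117 119 115
 113 113]
-230 x prof 540..650 by 2: [151 153 155 163 173 171 132  95  81  79  79  80 100 144 159 145 108  72
  61  58  59  59  56  57  58  56  58  61  73  80  81  82  83  82  82  83
  83  84  85  98 118 129 144 157 150 122  96 104 107 110 112 115 117 116
 113 111]
t 5.83 pos [ 441.6 -329.5  202.7] yaw 59.75 F [ 0.6  0.3 -0.9] w 85.3 q7 0.39 tilt [179.88  -0.44]
454.4 -141.9 120 59.7 -> shift [ 0.1679 -0.0836  0.0838] turn 0.001 rows 3.3
454.4 -141.9 6 59.7 -> shift [-0.    -0.     0.114] turn -0.000 rows 1.8
```

View pics/c2.png

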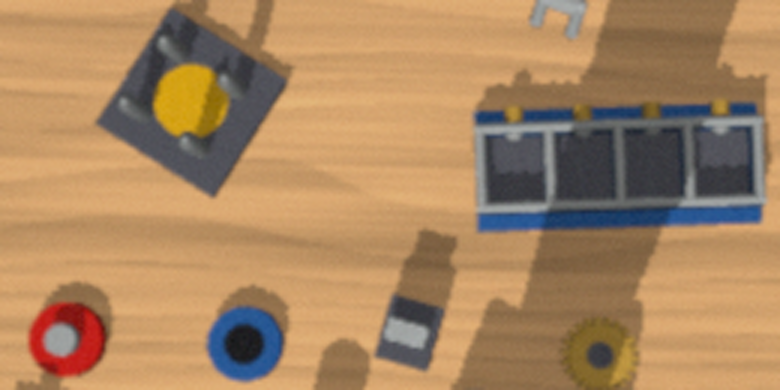

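>>> move_arm(
  series=[
    [[0.168, -0.0836, 0.084], 0],
    [[0.168, -0.0836, 0.084], 0],
    [[0.168, -0.0836, 0.084], 0],
    [[0.168, -0.0836, 0.084], 0],
    [[0.168, -0.0836, 0.084], 0],
  ],
)

```text
clock: 6.45
eef_pos: [453.8, -138.9, 118.9]
tool_rot: [-3.141, -0.008, 1.048]
force: [-0.4, -1.0, 0.1]
width: 85.4
```

```bash
python3 plan.py "454.4 -141.9 6 59.7"
```

```text
t 6.45 pos [ 453.8 -138.9  118.9] yaw 60.04 F [-0.4 -1.   0.1] w 85.4 q7 0.17 tilt [-179.94   -0.44]
454.4 -141.9 6 59.7 -> shift [-0.0032  0.0021  0.1129] turn 0.006 rows 1.8
```

>>> move_arm(
  series=[
    [[-0.003, 0.002, 0.06], 0.006],
    [[-0.003, 0.002, 0.1], 0.006],
    [[-0.003, 0.002, 0.113], 0.006],
    [[-0.003, 0.002, 0.113], 0.006],
    [[-0.003, 0.002, 0.113], 0.006],
  ],
)

```text
clock: 7.08
eef_pos: [455.0, -143.0, 6.7]
tool_rot: [3.141, -0.007, 1.041]
force: [0.6, 0.5, -0.4]
width: 85.3
```

>>> move_arm(
  series=[
    [[0, 0, 0], 0],
    [[0, 0, 0], 0],
    [[0, 0, 0], 0],
    [[0, 0, 0], 0],
    [[0, 0, 0], 0],
  ],
  claw=0,
)

```text
clock: 7.7
eef_pos: [455.2, -143.1, 8.0]
tool_rot: [3.14, -0.008, 1.041]
force: [-1.5, 0.7, 10.8]
width: 53.6
```

>>> move_arm(
  series=[
    [[0, 0, -0.03], 0],
    [[0, 0, -0.08], 0],
    [[0, 0, -0.13], 0],
    [[0, 0, -0.13], 0],
    [[0, 0, -0.13], 0],
  ],
)

```text
clock: 8.32
eef_pos: [453.8, -143.0, 137.3]
tool_rot: [3.141, -0.008, 1.041]
force: [-0.7, 0.9, -4.5]
width: 53.7
```

```bash
python3 plan.py "540 20 136 59.7"  "634.4 167.4 120 59.7"
```

```text
t 8.32 pos [ 453.8 -143.   137.3] yaw 59.67 F [-0.7  0.9 -4.5] w 53.7 q7 0.20 tilt [179.97  -0.47]
540 20 136 59.7 -> shift [ 0.1842 -0.0079  0.0029] turn -0.001 rows 2.9
634.4 167.4 120 59.7 -> shift [0.1749 0.0071 0.016 ] turn -0.000 rows 2.8
```

>>> move_arm(
  series=[
    [[0.184, -0.008, 0.003], 0],
    [[0.184, -0.008, 0.003], 0],
    [[0.184, -0.008, 0.003], 0],
    [[0.3585, -0.001, 0.017], 0],
    [[0.3585, -0.001, 0.017], 0],
  ],
)

```text
clock: 8.95
eef_pos: [606.2, 126.6, 123.9]
tool_rot: [-3.139, -0.005, 1.041]
force: [2.0, -1.0, -5.0]
width: 53.4
```

>>> move_arm(
  series=[
    [[0.058, 0.001, 0.0], 0],
    [[0.058, 0.001, 0.0], 0],
    [[0.058, 0.001, 0.0], 0],
    [[0.058, 0.001, 0.0], 0],
    [[0.058, 0.001, 0.0], 0],
  ],
)

```text
clock: 9.57
eef_pos: [636.0, 174.6, 124.1]
tool_rot: [-3.138, -0.005, 1.039]
force: [0.7, 0.3, -4.1]
width: 53.4
```

```bash
python3 plan.py "634.1 166.8 92 59.7" "634.1 166.8 70 59.7"
```

```text
t 9.57 pos [636.  174.6 124.1] yaw 59.53 F [ 0.7  0.3 -4.1] w 53.4 q7 -0.41 tilt [-179.81   -0.26]
634.1 166.8 92 59.7 -> shift [-0.0078  0.0024  0.0321] turn -0.003 rows 0.5
634.1 166.8 70 59.7 -> shift [-0.    -0.     0.022] turn -0.000 rows 0.4
```

>>> move_arm(
  series=[
    [[-0.008, 0.0024, 0.01], -0.003],
    [[-0.008, 0.0024, 0.032], -0.003],
    [[-0.008, 0.0024, 0.032], -0.003],
    [[-0.008, 0.0024, 0.032], -0.003],
  ],
)

```text
clock: 10.07
eef_pos: [634.2, 166.2, 92.4]
tool_rot: [-3.139, -0.005, 1.042]
force: [0.7, -0.2, -4.5]
width: 53.6
```

```bash
python3 - <<'E'
from h import *
im=get_image("side"); q=proj("side",[634,167,50]); print(q); u,v=q.astype(int)
cv2.imwrite("pics/c3.png",cv2.resize(im[v-60:v+60,u-80:u+80],None,fx=4,fy=4,interpolation=cv2.INTER_CUBIC))
E
python3 plan.py "634.1 166.8 66 59.7" "634.1 166.8 18 59.7"
```

```text
[277.78 209.97]
t 10.12 pos [634.6 166.4  92.8] yaw 59.69 F [ 0.6 -0.1 -4.1] w 53.7 q7 -0.38 tilt [-179.87   -0.3 ]
634.1 166.8 66 59.7 -> shift [-0.     -0.0006  0.0268] turn -0.000 rows 0.4
634.1 166.8 18 59.7 -> shift [-0.    -0.     0.048] turn -0.000 rows 0.8
```

View pics/c3.png

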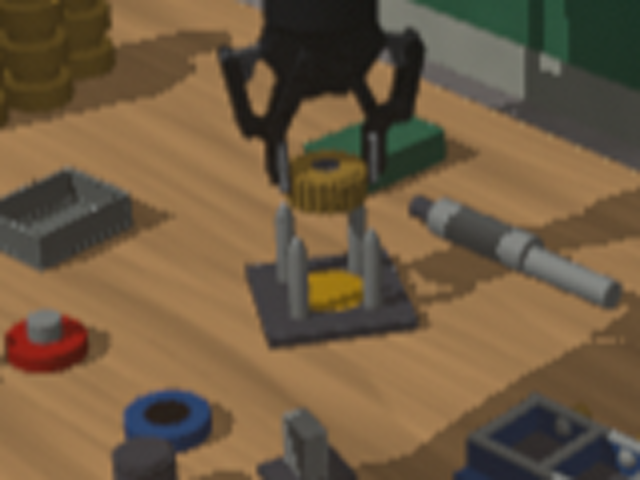

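Side crop shows the wheel held level right above the four posts (wheel about (327,180), post tips around y 210–240 in the crop). Descending slowly.

>>> move_arm(
  series=[
    [[0, -0.0006, 0.008], 0],
    [[0, -0.0006, 0.014], 0],
    [[0, -0.0006, 0.02], 0],
    [[0, -0.0006, 0.027], 0],
    [[0, -0.0006, 0.027], 0],
  ],
)

```text
clock: 10.75
eef_pos: [633.7, 166.8, 65.0]
tool_rot: [-3.139, -0.005, 1.042]
force: [-0.0, -0.6, -4.4]
width: 53.6
```

```bash
python3 plan.py "634.1 166.8 40 59.7" "634.1 166.8 19 59.7"
```

```text
t 10.75 pos [633.7 166.8  65. ] yaw 59.69 F [-0.  -0.6 -4.4] w 53.6 q7 -0.36 tilt [-179.82   -0.26]
634.1 166.8 40 59.7 -> shift [0.0001 0.0004 0.025 ] turn -0.000 rows 0.4
634.1 166.8 19 59.7 -> shift [-0.    -0.     0.021] turn -0.000 rows 0.3
```

>>> move_arm(
  series=[
    [[0, 0, 0.012], 0],
    [[0, 0, 0.025], 0],
    [[0, 0, 0.036], 0],
    [[0, 0, 0.044], 0],
    [[0, 0, 0.046], 0],
  ],
)

```text
clock: 11.38
eef_pos: [633.6, 167.0, 18.3]
tool_rot: [-3.138, -0.004, 1.042]
force: [-0.6, -1.2, -1.3]
width: 53.6
```

```bash
python3 plan.py "634.1 166.8 17 59.7"
```

```text
t 11.38 pos [633.6 167.   18.3] yaw 59.69 F [-0.6 -1.2 -1.3] w 53.6 q7 -0.33 tilt [-179.81   -0.24]
634.1 166.8 17 59.7 -> shift [0.0001 0.0005 0.0013] turn -0.000 rows 0.0
```

>>> move_arm(
  series=[
    [[0, 0.0003, 0.0015], 0],
    [[0, 0.0003, 0.0015], 0],
    [[0, 0.0003, 0.0015], 0],
  ],
)

```text
clock: 11.75
eef_pos: [633.6, 166.9, 18.2]
tool_rot: [-3.138, -0.005, 1.042]
force: [-3.4, -1.1, 6.3]
width: 53.8
```

>>> move_arm(
  series=[
    [[0, 0, 0], 0],
    [[0, 0, 0], 0],
    [[0, 0, -0.05], 0],
    [[0, 0, -0.1], 0],
    [[0, 0, -0.13], 0],
  ],
  claw=1,
)

```text
clock: 12.38
eef_pos: [635.2, 166.0, 151.1]
tool_rot: [-3.141, -0.007, 1.042]
force: [-0.5, 0.4, 0.1]
width: 85.3
```

```bash
python3 - <<'E'
from h import *
im=get_image("top"); cv2.imwrite("pics/top2.png",im)
H=hsv(im); h,s,v=cv2.split(H)
S=lambda nm,m,z,roi,a=20:[print(nm,r[0],r[1],r[2],"circ",r[4]) for r in rects("top",m,z,a,roi)]
S("spc14",(h>95)&(h<130)&(s>25),14,(205,290,250,310))
S("red",((h<6)|(h>174))&(s>150)&(v>60),14,(140,260,230,340))
im=get_image("side"); u,v=277,210
cv2.imwrite("pics/c4.png",cv2.resize(im[v-60:v+60,u-80:u+80],None,fx=4,fy=4,interpolation=cv2.INTER_CUBIC))
E
python3 plan.py "454.8 119.8 120 59.7" "454.8 119.8 6 59.7"
```

```text
spc14 446.5 [241.24 284.09] [454.44 119.84] circ [454.83 119.84  27.59]
red 444.0 [182.01 282.55] [454.02 251.89] circ [454.14 251.92  27.74]
t 12.47 pos [636.7 166.2 152.5] yaw 59.68 F [ 0.7 -0.   0.2] w 85.5 q7 -0.41 tilt [179.89  -0.56]
454.8 119.8 120 59.7 -> shift [-0.1322 -0.1337  0.0309] turn -0.000 rows 3.0
454.8 119.8 6 59.7 -> shift [-0.    -0.     0.114] turn -0.000 rows 1.8
```

View pics/c4.png

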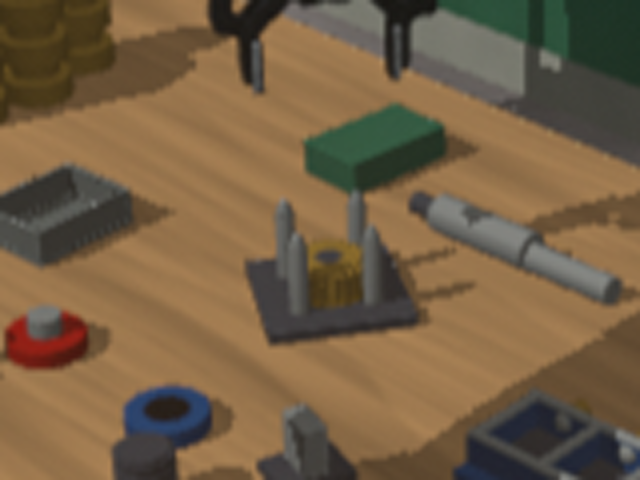

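>>> move_arm(
  series=[
    [[-0.132, -0.134, 0.031], 0],
    [[-0.132, -0.134, 0.031], 0],
    [[-0.132, -0.134, 0.031], 0],
    [[-0.132, -0.134, 0.031], 0],
    [[-0.132, -0.134, 0.031], 0],
  ],
)

```text
clock: 13.1
eef_pos: [455.7, 120.3, 120.0]
tool_rot: [3.138, -0.011, 1.042]
force: [0.5, 0.8, 0.5]
width: 85.3
```

```bash
python3 plan.py "454.7 119.8 3 59.7"
```

```text
t 13.10 pos [455.7 120.3 120. ] yaw 59.69 F [0.5 0.8 0.5] w 85.3 q7 -0.27 tilt [179.81  -0.61]
454.7 119.8 3 59.7 -> shift [-0.0022 -0.001   0.1169] turn -0.000 rows 1.9
```

>>> move_arm(
  series=[
    [[-0.002, -0.001, 0.06], 0],
    [[-0.002, -0.001, 0.1], 0],
    [[-0.002, -0.001, 0.117], 0],
    [[-0.002, -0.001, 0.117], 0],
    [[-0.002, -0.001, 0.117], 0],
  ],
)

```text
clock: 13.72
eef_pos: [456.5, 120.0, 3.3]
tool_rot: [3.136, -0.012, 1.042]
force: [0.2, 0.5, -0.3]
width: 85.6
```

>>> move_arm(
  series=[
    [[0, 0, 0], 0],
    [[0, 0, 0], 0],
    [[0, 0, 0], 0],
    [[0, 0, 0], 0],
    [[0, 0, 0], 0],
  ],
  claw=0,
)

```text
clock: 14.35
eef_pos: [457.3, 120.5, 4.7]
tool_rot: [3.135, -0.014, 1.042]
force: [-0.7, 0.1, 10.5]
width: 53.1
```

>>> move_arm(
  series=[
    [[0, 0, -0.03], 0],
    [[0, 0, -0.08], 0],
    [[0, 0, -0.13], 0],
    [[0, 0, -0.13], 0],
    [[0, 0, -0.13], 0],
  ],
)

```text
clock: 14.98
eef_pos: [455.1, 119.9, 134.6]
tool_rot: [3.135, -0.014, 1.043]
force: [-0.1, 0.3, -2.2]
width: 52.9
```

```bash
python3 plan.py "633.6 166.9 130 59.7"
```

```text
t 14.97 pos [455.1 119.9 134.6] yaw 59.76 F [-0.1  0.3 -2.2] w 52.9 q7 -0.21 tilt [179.64  -0.83]
633.6 166.9 130 59.7 -> shift [0.1304 0.1305 0.0073] turn 0.001 rows 3.0
```

>>> move_arm(
  series=[
    [[0.131, 0.131, 0.007], 0],
    [[0.131, 0.131, 0.007], 0],
    [[0.131, 0.131, 0.007], 0],
    [[0.131, 0.131, 0.007], 0],
    [[0.131, 0.131, 0.007], 0],
  ],
)

```text
clock: 15.6
eef_pos: [632.3, 166.3, 127.9]
tool_rot: [3.139, -0.011, 1.042]
force: [-1.2, -0.3, -2.4]
width: 52.7
```

```bash
python3 plan.py "635.1 169 90 59.7"
```

```text
t 15.60 pos [632.3 166.3 127.9] yaw 59.70 F [-1.2 -0.3 -2.4] w 52.7 q7 -0.33 tilt [179.85  -0.63]
635.1 169 90 59.7 -> shift [0.0033 0.001  0.0379] turn 0.000 rows 0.6
```

>>> move_arm(
  series=[
    [[0.0033, 0.001, 0.015], 0],
    [[0.0033, 0.001, 0.03], 0],
    [[0.0033, 0.001, 0.038], 0],
    [[0.0033, 0.001, 0.038], 0],
    [[0.0033, 0.001, 0.038], 0],
  ],
)

```text
clock: 16.23
eef_pos: [635.4, 168.8, 90.4]
tool_rot: [3.138, -0.011, 1.042]
force: [-0.3, -0.1, -1.0]
width: 52.8
```

```bash
python3 plan.py "635.1 169 63 59.7"
```

```text
t 16.23 pos [635.4 168.8  90.4] yaw 59.70 F [-0.3 -0.1 -1. ] w 52.8 q7 -0.31 tilt [179.81  -0.66]
635.1 169 63 59.7 -> shift [-0.0003 -0.0005  0.0273] turn -0.000 rows 0.4
```

>>> move_arm(
  series=[
    [[0, -0.0005, 0.007], 0],
    [[0, -0.0005, 0.013], 0],
    [[0, -0.0005, 0.019], 0],
    [[0, -0.0005, 0.025], 0],
    [[0, -0.0005, 0.027], 0],
  ],
)

```text
clock: 16.85
eef_pos: [634.9, 169.3, 62.7]
tool_rot: [3.139, -0.011, 1.042]
force: [0.2, -0.3, -2.1]
width: 52.7
```

```bash
python3 plan.py "635.1 169 42 59.7"
```

```text
t 16.85 pos [634.9 169.3  62.7] yaw 59.69 F [ 0.2 -0.3 -2.1] w 52.7 q7 -0.29 tilt [179.85  -0.62]
635.1 169 42 59.7 -> shift [-0.0004  0.0002  0.0207] turn -0.000 rows 0.3
```

>>> move_arm(
  series=[
    [[0, 0, 0.007], 0],
    [[0, 0, 0.014], 0],
    [[0, 0, 0.019], 0],
    [[0, 0, 0.022], 0],
    [[0, 0, 0.022], 0],
  ],
)

```text
clock: 17.48
eef_pos: [635.1, 169.4, 41.0]
tool_rot: [3.139, -0.011, 1.042]
force: [-1.4, -0.4, 1.0]
width: 52.7
```

```bash
python3 plan.py "635.1 169 40 59.7"
```

```text
t 17.48 pos [635.1 169.4  41. ] yaw 59.69 F [-1.4 -0.4  1. ] w 52.7 q7 -0.27 tilt [179.85  -0.63]
635.1 169 40 59.7 -> shift [-0.0003  0.0002  0.001 ] turn -0.000 rows 0.0
```

Contact at the expected height. Release, lift, check and look for the disc.

>>> move_arm(
  series=[
    [[0, 0, 0], 0],
    [[0, 0, 0], 0],
    [[0, 0, -0.04], 0],
    [[0, 0, -0.09], 0],
    [[0, 0, -0.11], 0],
  ],
  claw=1,
)

```text
clock: 18.1
eef_pos: [636.1, 168.3, 154.2]
tool_rot: [3.135, -0.014, 1.042]
force: [0.5, 0.7, -0.1]
width: 85.2
```

```bash
python3 - <<'E'
from h import *
im=get_image("top"); cv2.imwrite("pics/top3.png",im)
H=hsv(im); h,s,v=cv2.split(H)
S=lambda nm,m,z,roi,a=20:[print(nm,r[0],r[1],r[2],"circ",r[4]) for r in rects("top",m,z,a,roi)]
S("red",((h<6)|(h>174))&(s>150)&(v>60),14,(120,280,220,350))
im=get_image("side"); u,v=277,210
cv2.imwrite("pics/c5.png",cv2.resize(im[v-60:v+60,u-80:u+80],None,fx=3,fy=3,interpolation=cv2.INTER_CUBIC))
h,s,_=cv2.split(hsv(im[v-60:v+60,u-80:u+80])); print("blue px in nest", ((h>100)&(h<125)&(s>130))[40:85,60:110].sum())
E
python3 plan.py "454.1 252 130 59.7"
```

```text
red 444.0 [182.02 282.51] [454.12 251.88] circ [454.14 251.92  27.74]
blue px in nest 52
t 18.20 pos [635.8 168.7 153.4] yaw 59.70 F [ 0.7 -1.4 -0.2] w 85.1 q7 -0.35 tilt [179.67  -0.82]
454.1 252 130 59.7 -> shift [-0.0201 -0.1991  0.022 ] turn -0.000 rows 3.2
```

View pics/c5.png

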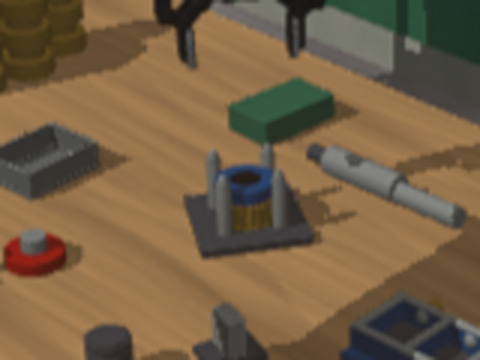

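>>> move_arm(
  series=[
    [[-0.02, -0.199, 0.022], 0],
    [[-0.02, -0.199, 0.022], 0],
    [[-0.02, -0.199, 0.022], 0],
    [[-0.02, -0.199, 0.022], 0],
    [[-0.02, -0.199, 0.022], 0],
  ],
  claw=0.87,
)

```text
clock: 18.82
eef_pos: [453.4, 252.3, 129.0]
tool_rot: [3.136, -0.013, 1.044]
force: [0.5, -0.8, 0.2]
width: 74.5
```

```bash
python3 plan.py "454.1 252 3 59.7"
```

```text
t 18.82 pos [453.4 252.3 129. ] yaw 59.79 F [ 0.5 -0.8  0.2] w 74.5 q7 -0.46 tilt [179.69  -0.73]
454.1 252 3 59.7 -> shift [-1.50e-03  1.00e-04  1.26e-01] turn 0.002 rows 2.0
```

>>> move_arm(
  series=[
    [[-0.0015, 0, 0.06], 0],
    [[-0.0015, 0, 0.1], 0],
    [[-0.0015, 0, 0.12], 0],
    [[-0.0015, 0, 0.126], 0],
    [[-0.0015, 0, 0.126], 0],
  ],
)

```text
clock: 19.45
eef_pos: [455.4, 251.1, 3.0]
tool_rot: [3.135, -0.013, 1.042]
force: [0.2, 0.3, 0.1]
width: 74.3
```

>>> move_arm(
  series=[
    [[0, 0, 0], 0],
    [[0, 0, 0], 0],
    [[0, 0, 0], 0],
    [[0, 0, 0], 0],
    [[0, 0, 0], 0],
  ],
  claw=0,
)

```text
clock: 20.08
eef_pos: [456.3, 251.2, 4.5]
tool_rot: [3.134, -0.015, 1.042]
force: [-0.7, -1.0, 6.3]
width: 52.6
```

>>> move_arm(
  series=[
    [[0, 0, -0.03], 0],
    [[0, 0, -0.08], 0],
    [[0, 0, -0.13], 0],
    [[0, 0, -0.13], 0],
    [[0, 0, -0.13], 0],
  ],
)

```text
clock: 20.7
eef_pos: [453.8, 250.4, 134.5]
tool_rot: [3.134, -0.015, 1.042]
force: [-0.2, 0.7, -2.6]
width: 52.7
```

```bash
python3 plan.py "634.1 167.4 130 59.7"
```

```text
t 20.70 pos [453.8 250.4 134.5] yaw 59.72 F [-0.2  0.7 -2.6] w 52.7 q7 -0.45 tilt [179.59  -0.87]
634.1 167.4 130 59.7 -> shift [0.0191 0.1976 0.0062] turn 0.000 rows 3.2
```

>>> move_arm(
  series=[
    [[0.019, 0.198, 0.006], 0],
    [[0.019, 0.198, 0.006], 0],
    [[0.019, 0.198, 0.006], 0],
    [[0.019, 0.198, 0.006], 0],
    [[0.019, 0.198, 0.006], 0],
  ],
)

```text
clock: 21.32
eef_pos: [633.4, 166.2, 128.1]
tool_rot: [3.137, -0.013, 1.041]
force: [-0.6, -0.1, -3.1]
width: 52.8
```

```bash
python3 plan.py "634.3 167.7 90 59.7"
```

```text
t 21.32 pos [633.4 166.2 128.1] yaw 59.63 F [-0.6 -0.1 -3.1] w 52.8 q7 -0.32 tilt [179.75  -0.73]
634.3 167.7 90 59.7 -> shift [ 0.0013 -0.0001  0.0381] turn -0.001 rows 0.6
```

>>> move_arm(
  series=[
    [[0.0013, 0, 0.015], 0],
    [[0.0013, 0, 0.03], 0],
    [[0.0013, 0, 0.038], 0],
    [[0.0013, 0, 0.038], 0],
    [[0.0013, 0, 0.038], 0],
  ],
)

```text
clock: 21.95
eef_pos: [634.7, 167.7, 90.5]
tool_rot: [3.137, -0.013, 1.041]
force: [0.3, 0.0, -1.0]
width: 52.6
```

```bash
python3 plan.py "634.3 167.7 67 59.7"
```

```text
t 21.95 pos [634.7 167.7  90.5] yaw 59.64 F [ 0.3  0.  -1. ] w 52.6 q7 -0.29 tilt [179.71  -0.76]
634.3 167.7 67 59.7 -> shift [-0.0005 -0.0005  0.0235] turn -0.001 rows 0.4
```

>>> move_arm(
  series=[
    [[-0.0005, -0.0005, 0.006], 0],
    [[-0.0005, -0.0005, 0.012], 0],
    [[-0.0005, -0.0005, 0.018], 0],
    [[-0.0005, -0.0005, 0.0235], 0],
    [[-0.0005, -0.0005, 0.0235], 0],
  ],
)

```text
clock: 22.58
eef_pos: [633.9, 167.6, 66.3]
tool_rot: [3.137, -0.012, 1.041]
force: [-0.1, 0.5, -1.4]
width: 52.7
```

>>> move_arm(
  series=[
    [[0, 0, 0.004], 0],
    [[0, 0, 0.008], 0],
    [[0, 0, 0.011], 0],
    [[0, 0, 0.012], 0],
    [[0, 0, 0.012], 0],
  ],
)

```text
clock: 23.2
eef_pos: [634.0, 167.7, 54.8]
tool_rot: [3.137, -0.013, 1.041]
force: [-2.2, -0.2, 1.9]
width: 52.5
```

```bash
python3 plan.py "634.3 167.7 54 59.7"
```

```text
t 23.20 pos [634.  167.7  54.8] yaw 59.63 F [-2.2 -0.2  1.9] w 52.5 q7 -0.27 tilt [179.76  -0.73]
634.3 167.7 54 59.7 -> shift [0.0001 0.0003 0.0008] turn -0.001 rows 0.0
```

>>> move_arm(
  series=[
    [[0, 0, 0], 0],
    [[0, 0, 0], 0],
    [[0, 0, -0.04], 0],
    [[0, 0, -0.09], 0],
    [[0, 0, -0.11], 0],
  ],
  claw=1,
)

```text
clock: 23.82
eef_pos: [634.6, 166.6, 167.8]
tool_rot: [3.134, -0.016, 1.041]
force: [-1.1, 0.4, -0.2]
width: 85.5
```

```bash
cat > look.py <<'E'
from h import *
import sys,time
k=sys.argv[1]
im=get_image("top"); cv2.imwrite(f"pics/top_{k}.png",im)
h,s,v=cv2.split(hsv(im))
for r in rects("top",(s<60)&(v>(110 if len(sys.argv)<3 else int(sys.argv[2]))),60,50,(120,500,240,370)):
    if r[0]<150: print("tab",r[0],r[1],r[2],np.round(np.r_[r[3][0],r[3][1],r[3][2]],1))
for r in rects("top",((h<6)|(h>174))&(s>150)&(v>60),50,30,(120,500,150,370)): print("red",r[0],r[1],r[2])
E
python3 look.py a
python3 - <<'E'
from h import *
im=get_image("side"); u,v=277,210
cv2.imwrite("pics/c6.png",cv2.resize(im[v-60:v+60,u-120:u+80],None,fx=3,fy=3,interpolation=cv2.INTER_CUBIC))
E
python3 plan.py "368.5 280.3 170 81"
```

```text
tab 90.0 [432.43 341.04] [ 348.   -295.11] [ 348.1 -295.3   16.6   27.5    1.7]
tab 95.0 [160.59 322.82] [368.8  280.01] [369.2 280.   16.9  30.8  80.1]
tab 62.0 [294.41 280.55] [466.29  -0.88] [466.5  -0.6  29.4  13.9  77.7]
tab 138.0 [468.74 251.11] [ 539.35 -369.47] [ 544.8 -372.1   36.3   29.6    0.5]
red 90.0 [483.99 256.64] [ 528.97 -405.02]
red 516.5 [218.13 200.31] [635.14 171.14]
t 23.93 pos [634.4 166.9 167.1] yaw 59.64 F [ 1.7  0.1 -0.4] w 85.3 q7 -0.35 tilt [179.58  -0.91]
368.5 280.3 170 81 -> shift [-0.0365 -0.2867 -0.0056] turn -0.373 rows 4.6
```

View pics/c6.png

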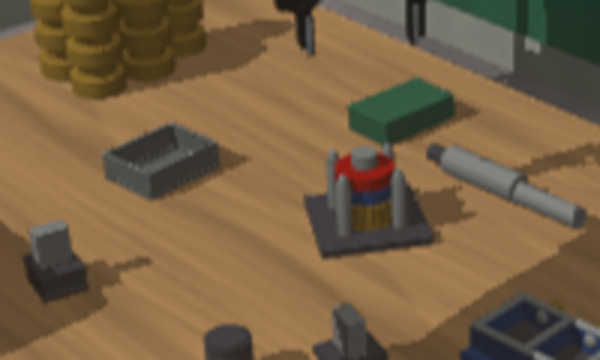

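>>> move_arm(
  series=[
    [[-0.0365, -0.287, -0.005], -0.18],
    [[-0.0365, -0.287, -0.005], -0.36],
    [[-0.0365, -0.287, -0.005], -0.54],
    [[-0.0365, -0.287, -0.005], -0.72],
    [[-0.0365, -0.287, -0.005], -0.9],
  ],
  claw=0.7,
)

```text
clock: 24.55
eef_pos: [363.8, 281.1, 167.9]
tool_rot: [3.129, -0.004, 1.95]
force: [0.7, 0.5, -0.0]
width: 59.5
```

```bash
python3 plan.py "368.7 280.1 130 170.7"
```

```text
t 24.55 pos [363.8 281.1 167.9] yaw 111.73 F [ 0.7  0.5 -0. ] w 59.5 q7 0.05 tilt [179.28  -0.22]
368.7 280.1 130 170.7 -> shift [-0.0028  0.0037  0.0379] turn -1.029 rows 5.5
```

>>> move_arm(
  series=[
    [[-0.003, 0.004, 0.01], -0.18],
    [[-0.003, 0.004, 0.02], -0.36],
    [[-0.003, 0.004, 0.038], -0.54],
    [[-0.003, 0.004, 0.038], -0.72],
    [[-0.003, 0.004, 0.038], -0.9],
  ],
)

```text
clock: 25.18
eef_pos: [367.6, 279.5, 128.3]
tool_rot: [3.134, 0.005, 2.856]
force: [-0.1, 0.5, 0.7]
width: 60.0
```

>>> move_arm(
  series=[
    [[0, 0, 0], -0.129],
    [[0, 0, 0], -0.129],
    [[0, 0, 0], -0.129],
  ],
)

```text
clock: 25.55
eef_pos: [367.2, 279.2, 127.6]
tool_rot: [3.135, 0.005, 2.983]
force: [-0.7, -0.6, 0.4]
width: 60.1
```

```bash
python3 plan.py "368.7 280.1 29 170.7"
```

```text
t 25.55 pos [367.2 279.2 127.6] yaw 170.92 F [-0.7 -0.6  0.4] w 60.1 q7 0.82 tilt [179.63   0.28]
368.7 280.1 29 170.7 -> shift [-0.0009  0.0005  0.0986] turn 0.004 rows 1.6
```

>>> move_arm(
  series=[
    [[-0.001, 0.0005, 0.05], 0],
    [[-0.001, 0.0005, 0.085], 0],
    [[-0.001, 0.0005, 0.0985], 0],
    [[-0.001, 0.0005, 0.0985], 0],
    [[-0.001, 0.0005, 0.0985], 0],
  ],
)

```text
clock: 26.18
eef_pos: [368.5, 280.0, 28.7]
tool_rot: [3.136, 0.005, 2.982]
force: [0.2, -0.7, 0.8]
width: 60.0
```

>>> move_arm(
  series=[
    [[0, 0, 0], 0],
    [[0, 0, 0], 0],
    [[0, 0, 0], 0],
    [[0, 0, 0], 0],
    [[0, 0, 0], 0],
  ],
  claw=0,
)

```text
clock: 26.8
eef_pos: [368.7, 280.2, 29.0]
tool_rot: [3.136, 0.005, 2.982]
force: [-0.1, -0.1, 6.9]
width: 15.2
```

```bash
python3 plan.py "368.7 280.1 120 170.7"
```

```text
t 26.80 pos [368.7 280.2  29. ] yaw 170.87 F [-0.1 -0.1  6.9] w 15.2 q7 1.15 tilt [179.66   0.3 ]
368.7 280.1 120 170.7 -> shift [-0.0005  0.0005 -0.0909] turn 0.003 rows 1.5
```

>>> move_arm(
  series=[
    [[0, 0, -0.04], 0],
    [[0, 0, -0.09], 0],
    [[0, 0, -0.09], 0],
    [[0, 0, -0.09], 0],
  ],
)

```text
clock: 27.3
eef_pos: [367.3, 279.5, 118.3]
tool_rot: [3.136, 0.004, 2.983]
force: [-1.2, -0.1, -3.7]
width: 15.0
```

```bash
python3 plan.py "500 80 120 130" "588.5 -76.3 120 93.7"
```

```text
t 27.30 pos [367.3 279.5 118.3] yaw 170.89 F [-1.2 -0.1 -3.7] w 15.0 q7 1.09 tilt [179.71   0.24]
500 80 120 130 -> shift [-0.1626 -0.176  -0.0019] turn 0.714 rows 3.8
588.5 -76.3 120 93.7 -> shift [-0.1766 -0.0327 -0.    ] turn 0.634 rows 3.4
```

>>> move_arm(
  series=[
    [[-0.163, -0.176, -0.002], 0.18],
    [[-0.163, -0.176, -0.002], 0.36],
    [[-0.163, -0.176, -0.002], 0.54],
    [[-0.163, -0.176, -0.002], 0.714],
    [[-0.163, -0.176, -0.002], 0.714],
  ],
)

```text
clock: 27.92
eef_pos: [502.1, 74.3, 118.5]
tool_rot: [3.138, 0.003, 2.26]
force: [0.0, 0.5, -3.3]
width: 15.1
```

>>> move_arm(
  series=[
    [[-0.177, -0.033, 0], 0.18],
    [[-0.177, -0.033, 0], 0.36],
    [[-0.177, -0.033, 0], 0.54],
    [[-0.177, -0.033, 0], 0.634],
    [[-0.177, -0.033, 0], 0.634],
  ],
)

```text
clock: 28.55
eef_pos: [587.3, -82.5, 116.4]
tool_rot: [3.141, -0.001, 1.627]
force: [-0.4, 1.4, -3.4]
width: 15.2
```

```bash
python3 plan.py "588.5 -76.3 70 93.7" "588.5 -76.3 56 93.7"
```

```text
t 28.55 pos [587.3 -82.5 116.4] yaw 93.21 F [-0.4  1.4 -3.4] w 15.2 q7 0.74 tilt [ 1.7999e+02 -5.0000e-02]
588.5 -76.3 70 93.7 -> shift [0.0061 0.0015 0.0464] turn -0.009 rows 0.7
588.5 -76.3 56 93.7 -> shift [ 0.    -0.     0.014] turn -0.000 rows 0.2
```

>>> move_arm(
  series=[
    [[0.006, 0.0015, 0.02], -0.009],
    [[0.006, 0.0015, 0.046], -0.009],
    [[0.006, 0.0015, 0.046], -0.009],
    [[0.006, 0.0015, 0.046], -0.009],
    [[0.006, 0.0015, 0.046], -0.009],
  ],
)

```text
clock: 29.18
eef_pos: [589.1, -76.3, 71.2]
tool_rot: [3.14, -0.001, 1.636]
force: [-0.9, 0.8, -3.3]
width: 14.9
```

```bash
python3 plan.py "588.5 -76.3 64 93.7" "588.5 -76.3 56 93.7"
python3 - <<'E'
from h import *
im=get_image("side"); u,v=proj("side",[588,-76,40]).astype(int)
cv2.imwrite("pics/c7.png",cv2.resize(im[v-45:v+45,u-60:u+60],None,fx=5,fy=5,interpolation=cv2.INTER_CUBIC))
E
```

```text
t 29.18 pos [589.1 -76.3  71.2] yaw 93.76 F [-0.9  0.8 -3.3] w 14.9 q7 0.78 tilt [ 1.7991e+02 -3.0000e-02]
588.5 -76.3 64 93.7 -> shift [ 0.0001 -0.0006  0.0072] turn 0.001 rows 0.1
588.5 -76.3 56 93.7 -> shift [ 0.    -0.     0.008] turn -0.000 rows 0.1
```

View pics/c7.png

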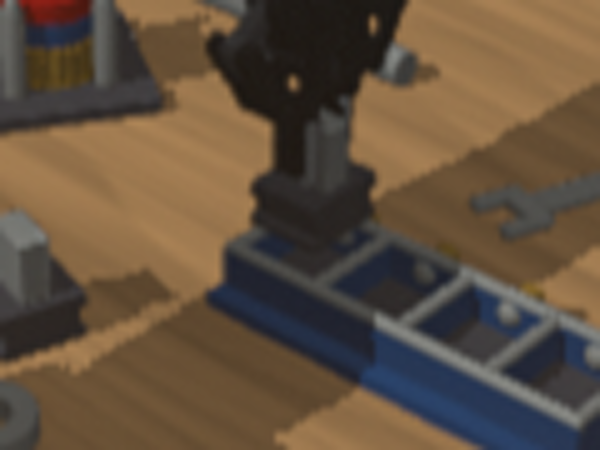

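>>> move_arm(
  series=[
    [[0, -0.0005, 0.005], 0],
    [[0, -0.0005, 0.009], 0],
    [[0, -0.0005, 0.012], 0],
    [[0, -0.0005, 0.015], 0],
    [[0, -0.0005, 0.015], 0],
  ],
)

```text
clock: 29.85
eef_pos: [588.5, -76.4, 56.0]
tool_rot: [3.14, -0.001, 1.636]
force: [-0.5, 0.3, -2.7]
width: 15.2
```

```bash
python3 plan.py "588.5 -76.3 50 93.7" "588.5 -76.3 36 93.7"
```

```text
t 29.85 pos [588.5 -76.4  56. ] yaw 93.75 F [-0.5  0.3 -2.7] w 15.2 q7 0.80 tilt [ 1.7993e+02 -4.0000e-02]
588.5 -76.3 50 93.7 -> shift [0.0001 0.     0.006 ] turn 0.001 rows 0.1
588.5 -76.3 36 93.7 -> shift [ 0.    -0.     0.014] turn -0.000 rows 0.2
```

>>> move_arm(
  series=[
    [[0, 0, 0.004], 0],
    [[0, 0, 0.008], 0],
    [[0, 0, 0.012], 0],
    [[0, 0, 0.016], 0],
    [[0, 0, 0.02], 0],
  ],
)

```text
clock: 30.48
eef_pos: [589.0, -76.1, 37.0]
tool_rot: [3.139, -0.002, 1.637]
force: [-5.7, 4.0, 33.6]
width: 15.0
```

```bash
python3 plan.py "588.5 -76.3 37 93.7"
```

```text
t 30.48 pos [589.  -76.1  37. ] yaw 93.77 F [-5.7  4.  33.6] w 15.0 q7 0.82 tilt [ 1.7988e+02 -1.0000e-01]
588.5 -76.3 37 93.7 -> shift [-0.0001 -0.0005 -0.    ] turn 0.001 rows 0.0
```

>>> move_arm(
  series=[
    [[0, 0, 0], 0],
    [[0, 0, 0], 0],
    [[0, 0, 0], 0],
    [[0, 0, -0.05], 0],
    [[0, 0, -0.09], 0],
  ],
  claw=0.6,
)

```text
clock: 31.1
eef_pos: [588.7, -76.5, 127.9]
tool_rot: [3.14, -0.001, 1.636]
force: [0.3, -0.3, -0.4]
width: 51.0
```

```bash
python3 plan.py "466.4 -1 130 76.8" "466.4 -1 29 76.8"
python3 - <<'E'
from h import *
im=get_image("side"); u,v=proj("side",[588,-76,40]).astype(int)
cv2.imwrite("pics/c8.png",cv2.resize(im[v-45:v+45,u-60:u+60],None,fx=5,fy=5,interpolation=cv2.INTER_CUBIC))
E
python3 look.py b
```

```text
t 31.10 pos [588.7 -76.5 127.9] yaw 93.76 F [ 0.3 -0.3 -0.4] w 51.0 q7 0.73 tilt [ 1.7991e+02 -8.0000e-02]
466.4 -1 130 76.8 -> shift [ 0.0834 -0.117  -0.0021] turn 0.296 rows 2.3
466.4 -1 29 76.8 -> shift [ 0.    -0.     0.101] turn -0.000 rows 1.6
tab 94.0 [432.46 340.9 ] [ 348.29 -295.17] [ 348.1 -295.3   16.6   27.5    1.7]
tab 140.0 [468.68 251.01] [ 539.58 -369.34] [ 544.8 -372.1   36.3   29.6    0.5]
red 90.0 [484.06 256.64] [ 528.99 -405.16]
red 505.5 [218.19 200.32] [635.11 171.02]
```

View pics/c8.png

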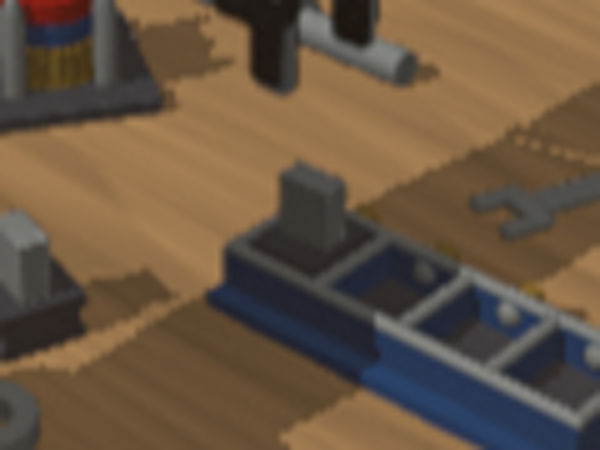

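>>> move_arm(
  series=[
    [[0.083, -0.117, -0.002], 0.15],
    [[0.083, -0.117, -0.002], 0.296],
    [[0.083, -0.117, -0.002], 0.296],
    [[0.083, -0.117, -0.002], 0.296],
    [[0.083, -0.117, -0.002], 0.296],
  ],
  claw=0.7,
)

```text
clock: 31.82
eef_pos: [471.2, -3.3, 132.0]
tool_rot: [3.13, -0.002, 1.341]
force: [0.0, -0.3, -0.4]
width: 59.8
```

```bash
python3 plan.py "466.2 -1.1 29 76.8"
```

```text
t 31.82 pos [471.2  -3.3 132. ] yaw 76.81 F [ 0.  -0.3 -0.4] w 59.8 q7 0.49 tilt [ 1.7934e+02 -9.0000e-02]
466.2 -1.1 29 76.8 -> shift [ 0.0009 -0.0066  0.1029] turn 0.000 rows 1.6
```

>>> move_arm(
  series=[
    [[0.001, -0.0066, 0.04], 0],
    [[0.001, -0.0066, 0.075], 0],
    [[0.001, -0.0066, 0.098], 0],
    [[0.001, -0.0066, 0.103], 0],
    [[0.001, -0.0066, 0.103], 0],
  ],
)

```text
clock: 32.45
eef_pos: [467.1, -1.9, 28.9]
tool_rot: [3.129, -0.001, 1.339]
force: [-0.4, 0.1, 0.3]
width: 60.2
```

>>> move_arm(
  series=[
    [[0, 0, 0], 0],
    [[0, 0, 0], 0],
    [[0, 0, 0], 0],
    [[0, 0, 0], 0],
    [[0, 0, 0], 0],
  ],
  claw=0,
)

```text
clock: 33.08
eef_pos: [467.5, -1.7, 29.7]
tool_rot: [3.128, -0.002, 1.34]
force: [0.2, 0.4, 5.1]
width: 15.1
```

```bash
python3 plan.py "466.2 -1.1 119 76.8" "591.8 -127.2 119 93.7"
```

```text
t 33.08 pos [467.5  -1.7  29.7] yaw 76.76 F [0.2 0.4 5.1] w 15.1 q7 0.71 tilt [ 1.7923e+02 -1.2000e-01]
466.2 -1.1 119 76.8 -> shift [ 0.0005 -0.0002 -0.0893] turn -0.001 rows 1.4
591.8 -127.2 119 93.7 -> shift [-0.0941  0.1511  0.    ] turn -0.295 rows 2.8
```

>>> move_arm(
  series=[
    [[0, 0, -0.04], 0],
    [[0, 0, -0.09], 0],
    [[0, 0, -0.09], 0],
    [[0, 0, -0.09], 0],
  ],
)

```text
clock: 33.58
eef_pos: [465.8, -0.8, 119.5]
tool_rot: [3.129, -0.003, 1.341]
force: [0.3, -0.0, -2.6]
width: 15.3
```

>>> move_arm(
  series=[
    [[-0.094, 0.151, 0.001], -0.15],
    [[-0.094, 0.151, 0.001], -0.295],
    [[-0.094, 0.151, 0.001], -0.295],
    [[-0.094, 0.151, 0.001], -0.295],
    [[-0.094, 0.151, 0.001], -0.295],
  ],
)

```text
clock: 34.2
eef_pos: [589.6, -126.0, 118.1]
tool_rot: [3.133, -0.001, 1.635]
force: [0.2, 0.7, -1.9]
width: 15.3
```

```bash
python3 plan.py "591.8 -127.4 71 93.7"
```

```text
t 34.20 pos [ 589.6 -126.   118.1] yaw 93.68 F [ 0.2  0.7 -1.9] w 15.3 q7 0.81 tilt [ 1.7949e+02 -7.0000e-02]
591.8 -127.4 71 93.7 -> shift [-0.0016  0.0017  0.0471] turn -0.000 rows 0.8
```

>>> move_arm(
  series=[
    [[-0.0016, 0.0017, 0.02], 0],
    [[-0.0016, 0.0017, 0.04], 0],
    [[-0.0016, 0.0017, 0.047], 0],
    [[-0.0016, 0.0017, 0.047], 0],
    [[-0.0016, 0.0017, 0.047], 0],
  ],
)

```text
clock: 34.83
eef_pos: [592.2, -127.6, 71.6]
tool_rot: [3.132, -0.001, 1.635]
force: [-0.5, -0.4, -2.4]
width: 15.1
```

```bash
python3 plan.py "591.8 -127.4 56 93.7"
```

```text
t 34.83 pos [ 592.2 -127.6   71.6] yaw 93.69 F [-0.5 -0.4 -2.4] w 15.1 q7 0.85 tilt [ 1.7944e+02 -4.0000e-02]
591.8 -127.4 56 93.7 -> shift [ 0.0002 -0.0005  0.0156] turn -0.000 rows 0.2
```

>>> move_arm(
  series=[
    [[0, -0.0005, 0.005], 0],
    [[0, -0.0005, 0.009], 0],
    [[0, -0.0005, 0.012], 0],
    [[0, -0.0005, 0.0155], 0],
    [[0, -0.0005, 0.0155], 0],
  ],
)

```text
clock: 35.45
eef_pos: [591.8, -127.6, 55.8]
tool_rot: [3.132, -0.001, 1.635]
force: [-0.5, -0.4, -2.9]
width: 14.7
```

```bash
python3 plan.py "591.8 -127.4 36 93.7"
```

```text
t 35.45 pos [ 591.8 -127.6   55.8] yaw 93.68 F [-0.5 -0.4 -2.9] w 14.7 q7 0.87 tilt [ 1.7945e+02 -5.0000e-02]
591.8 -127.4 36 93.7 -> shift [ 0.0002 -0.0002  0.0198] turn -0.000 rows 0.3
```

>>> move_arm(
  series=[
    [[0, 0, 0.004], 0],
    [[0, 0, 0.008], 0],
    [[0, 0, 0.012], 0],
    [[0, 0, 0.016], 0],
    [[0, 0, 0.02], 0],
  ],
)

```text
clock: 36.08
eef_pos: [592.3, -127.4, 37.6]
tool_rot: [3.131, -0.002, 1.635]
force: [-8.7, 4.8, 40.1]
width: 15.5
```

```bash
python3 plan.py "591.8 -127.4 36 93.7"
```

```text
t 36.08 pos [ 592.3 -127.4   37.6] yaw 93.69 F [-8.7  4.8 40.1] w 15.5 q7 0.89 tilt [ 1.7941e+02 -1.4000e-01]
591.8 -127.4 36 93.7 -> shift [ 0.     -0.0005  0.0016] turn -0.000 rows 0.0
```

>>> move_arm(
  series=[
    [[0, 0, 0], 0],
    [[0, 0, 0], 0],
    [[0, 0, 0], 0],
    [[0, 0, -0.05], 0],
    [[0, 0, -0.09], 0],
  ],
  claw=0.7,
)

```text
clock: 36.7
eef_pos: [591.3, -127.9, 128.4]
tool_rot: [3.132, -0.002, 1.635]
force: [0.7, -0.0, 0.2]
width: 60.0
```

```bash
python3 look.py c
python3 - <<'E'
from h import *
im=cv2.imread("pics/top_c.png"); h,s,v=cv2.split(hsv(im))
for r in rects("top",(s<90),26,100,(390,460,300,365)): print("block",r[0],r[2],np.round(np.r_[r[3][0],r[3][1],r[3][2]],1))
E
python3 plan.py "348.1 -295.2 140 95" "348.1 -295.2 29 95"
```

```text
tab 92.0 [432.45 340.96] [ 348.15 -295.15] [ 348.1 -295.3   16.6   27.5    1.7]
tab 138.5 [321.16 314.4 ] [396.6  -59.76] [396.8 -58.4  30.8  47.9  49.9]
tab 141.0 [468.71 251.04] [ 539.5  -369.41] [ 544.8 -372.1   36.3   29.6    0.5]
red 90.5 [483.97 256.57] [ 529.12 -404.98]
red 510.5 [218.22 200.36] [635.03 170.95]
block 433.0 [ 349.12 -294.75] [ 349.4 -295.6   50.    46.4    5.7]
t 36.75 pos [ 594.  -129.3  133.6] yaw 93.66 F [ 1.1 -1.2  3.4] w 59.6 q7 0.80 tilt [1.79e+02 2.00e-02]
348.1 -295.2 140 95 -> shift [-0.1499 -0.2558 -0.0108] turn -0.023 rows 4.7
348.1 -295.2 29 95 -> shift [ 0.    -0.     0.111] turn -0.000 rows 1.8
```

>>> move_arm(
  series=[
    [[-0.15, -0.256, -0.01], -0.03],
    [[-0.15, -0.256, -0.01], -0.03],
    [[-0.15, -0.256, -0.01], -0.03],
    [[-0.15, -0.256, -0.01], -0.03],
    [[-0.15, -0.256, -0.01], -0.03],
  ],
)

```text
clock: 37.38
eef_pos: [345.5, -296.7, 139.3]
tool_rot: [3.124, 0.001, 1.663]
force: [0.2, -0.7, -0.3]
width: 59.7
```

```bash
python3 plan.py "348.1 -295.2 80 95.5"
```

```text
t 37.38 pos [ 345.5 -296.7  139.3] yaw 95.25 F [ 0.2 -0.7 -0.3] w 59.7 q7 1.38 tilt [1.7902e+02 8.0000e-02]
348.1 -295.2 80 95.5 -> shift [0.0014 0.0017 0.0593] turn -0.004 rows 0.9
```

>>> move_arm(
  series=[
    [[0.0014, 0.002, 0.05], 0],
    [[0.0014, 0.0026, 0.09], 0],
    [[0.0014, 0.0026, 0.11], 0],
    [[0.0014, 0.0026, 0.11], 0],
    [[0.0014, 0.0026, 0.11], 0],
  ],
)

```text
clock: 38.0
eef_pos: [350.1, -295.5, 29.9]
tool_rot: [3.124, 0.002, 1.662]
force: [-0.8, -0.3, 1.0]
width: 59.6
```

>>> move_arm(
  series=[
    [[0, 0, 0], 0],
    [[0, 0, 0], 0],
    [[0, 0, 0], 0],
    [[0, 0, 0], 0],
    [[0, 0, 0], 0],
  ],
  claw=0,
)

```text
clock: 38.62
eef_pos: [350.1, -295.7, 30.7]
tool_rot: [3.123, 0.003, 1.662]
force: [-0.6, 1.2, 7.6]
width: 15.0
```

>>> move_arm(
  series=[
    [[0, 0, -0.04], 0],
    [[0, 0, -0.1], 0],
    [[0, 0, -0.1], 0],
    [[0, 0, -0.1], 0],
  ],
)

```text
clock: 39.12
eef_pos: [348.3, -294.5, 130.3]
tool_rot: [3.123, 0.002, 1.663]
force: [-0.5, -0.5, -2.7]
width: 14.8
```

```bash
python3 plan.py "594.9 -178.1 120 93.7"
```

```text
t 39.12 pos [ 348.3 -294.5  130.3] yaw 95.31 F [-0.5 -0.5 -2.7] w 14.8 q7 1.42 tilt [1.7896e+02 1.0000e-01]
594.9 -178.1 120 93.7 -> shift [0.0931 0.2561 0.0148] turn 0.028 rows 4.4
```

>>> move_arm(
  series=[
    [[0.093, 0.256, 0.015], 0.028],
    [[0.093, 0.256, 0.015], 0.028],
    [[0.093, 0.256, 0.015], 0.028],
    [[0.093, 0.256, 0.015], 0.028],
    [[0.093, 0.256, 0.015], 0.028],
  ],
)

```text
clock: 39.75
eef_pos: [597.3, -173.4, 116.3]
tool_rot: [3.126, -0.003, 1.641]
force: [-1.1, -0.6, -1.9]
width: 14.8
```

```bash
python3 plan.py "595 -178.4 73 93.7"
```

```text
t 39.75 pos [ 597.3 -173.4  116.3] yaw 94.04 F [-1.1 -0.6 -1.9] w 14.8 q7 0.90 tilt [ 1.7908e+02 -1.5000e-01]
595 -178.4 73 93.7 -> shift [-0.0049 -0.0033  0.0432] turn 0.006 rows 0.7
```

>>> move_arm(
  series=[
    [[-0.005, -0.0033, 0.015], 0.006],
    [[-0.005, -0.0033, 0.035], 0.006],
    [[-0.005, -0.0033, 0.043], 0.006],
    [[-0.005, -0.0033, 0.043], 0.006],
    [[-0.005, -0.0033, 0.043], 0.006],
  ],
)

```text
clock: 40.38
eef_pos: [595.1, -179.1, 73.8]
tool_rot: [3.125, -0.002, 1.634]
force: [0.0, -0.3, -3.8]
width: 15.2
```

```bash
python3 plan.py "595 -178.4 57 93.7"
```

```text
t 40.38 pos [ 595.1 -179.1   73.8] yaw 93.65 F [ 0.  -0.3 -3.8] w 15.2 q7 0.95 tilt [ 1.7904e+02 -1.3000e-01]
595 -178.4 57 93.7 -> shift [ 0.0007 -0.0003  0.0168] turn -0.001 rows 0.3
```

>>> move_arm(
  series=[
    [[0.0007, -0.0006, 0.005], 0],
    [[0.0007, -0.0006, 0.009], 0],
    [[0.0007, -0.0006, 0.013], 0],
    [[0.0007, -0.0006, 0.0168], 0],
    [[0.0007, -0.0006, 0.0168], 0],
  ],
)

```text
clock: 41.0
eef_pos: [594.7, -178.3, 56.6]
tool_rot: [3.125, -0.002, 1.635]
force: [0.4, -0.6, -2.8]
width: 15.2
```

```bash
python3 plan.py "595 -178.4 36 93.7"
```

```text
t 41.00 pos [ 594.7 -178.3   56.6] yaw 93.65 F [ 0.4 -0.6 -2.8] w 15.2 q7 0.96 tilt [ 1.7905e+02 -1.4000e-01]
595 -178.4 36 93.7 -> shift [-0.0002 -0.0001  0.0206] turn -0.001 rows 0.3
```

>>> move_arm(
  series=[
    [[0, 0, 0.004], 0],
    [[0, 0, 0.008], 0],
    [[0, 0, 0.012], 0],
    [[0, 0, 0.016], 0],
    [[0, 0, 0.02], 0],
  ],
)

```text
clock: 41.62
eef_pos: [595.5, -178.0, 38.6]
tool_rot: [3.124, -0.004, 1.635]
force: [-8.6, 6.1, 39.5]
width: 15.1
```

```bash
python3 plan.py "595 -178.4 36 93.7"
```

```text
t 41.62 pos [ 595.5 -178.    38.6] yaw 93.69 F [-8.6  6.1 39.5] w 15.1 q7 0.98 tilt [178.99  -0.24]
595 -178.4 36 93.7 -> shift [-0.0004 -0.0005  0.0026] turn -0.000 rows 0.0
```

>>> move_arm(
  series=[
    [[0, 0, 0], 0],
    [[0, 0, 0], 0],
    [[0, 0, 0], 0],
    [[0, 0, -0.05], 0],
    [[0, 0, -0.11], 0],
  ],
  claw=0.7,
)

```text
clock: 42.25
eef_pos: [592.7, -178.1, 148.4]
tool_rot: [3.127, -0.005, 1.635]
force: [1.6, 0.7, 0.9]
width: 59.9
```

>>> move_arm(
  series=[
    [[-0.15, -0.1, -0.02], 0],
    [[-0.15, -0.1, -0.02], 0],
    [[-0.15, -0.1, -0.02], 0],
    [[-0.15, -0.1, -0.02], 0],
  ],
  claw=0,
)

```text
clock: 42.75
eef_pos: [498.3, -340.6, 167.5]
tool_rot: [3.128, -0.0, 1.625]
force: [0.5, 0.2, -0.1]
width: -0.2
```

```bash
python3 - <<'E'
from h import *
from scipy.optimize import least_squares
t=get_image("top"); si=get_image("side"); cv2.imwrite("pics/top_d.png",t); cv2.imwrite("pics/side_d.png",si)
pts={}
for n,im,roi in (("top",t,(440,505,220,275)),("side",si,(390,460,270,340))):
    h,s,v=cv2.split(hsv(im))
    for r in rects(n,((h<6)|(h>174))&(s>150)&(v>60),92,20,roi): print(n,r[0],r[1],r[2]); pts.setdefault(n,r[1])
if len(pts)==2: print("tip",least_squares(lambda p:np.r_[proj("top",p)-pts["top"],proj("side",p)-pts["side"]],[530,-410,92]))
h,s,v=cv2.split(hsv(t))
for r in rects("top",(s<60)&(v>90),25,100,(455,487,220,262)): print("block",r[0],r[2],np.round(np.r_[r[3][0],r[3][1],r[3][2]],1))
c=np.hstack([cv2.resize(t[150:300,300:510],None,fx=1.9,fy=1.9),cv2.resize(si[200:350,250:460],None,fx=1.9,fy=1.9)]); cv2.imwrite("pics/c9.png",c)
E
python3 plan.py
```

```text
side 98.0 [426.82 307.41] [ 532.38 -389.82]
block 303.0 [ 570.45 -379.3 ] [ 562.8 -386.9   68.3   48.4    1.6]
t 42.85 pos [ 501.9 -334.6  166.1] yaw 93.58 F [ 1.4  0.8 -0.3] w 0.2 q7 1.15 tilt [179.17  -0.32]
```

View pics/c9.png

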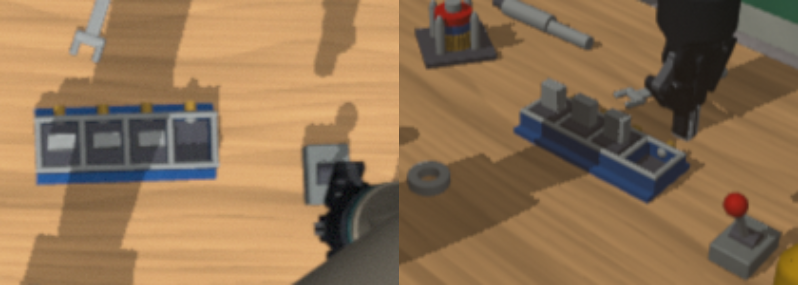

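```bash
python3 plan.py "480 -390 150 93.6" "480 -390 80 93.6" "570 -388 80 93.6"
python3 - <<'E'
from h import *
im=cv2.imread("pics/top0.png"); h,s,v=cv2.split(hsv(im))
for z in(92,95): print(ray("top",483.95,256.6,z),ray("side",426.8,307.4,z))
for r in rects("top",(h>18)&(h<30)&(s>210)&(v>90),100,60,(495,550,245,290)): print("oiler@100",r[0],r[2],r[4])
E
```

```text
t 42.85 pos [ 501.9 -334.6  166.1] yaw 93.58 F [ 1.4  0.8 -0.3] w 0.2 q7 1.15 tilt [179.17  -0.32]
480 -390 150 93.6 -> shift [-0.054  -0.0255  0.0154] turn -0.000 rows 1.0
480 -390 80 93.6 -> shift [ 0.   -0.    0.07] turn -0.000 rows 1.1
570 -388 80 93.6 -> shift [-0.0037  0.0899  0.    ] turn -0.000 rows 1.4
[ 527.12 -391.51] [ 532.38 -389.78]
[ 526.98 -390.55] [ 529.11 -391.56]
oiler@100 458.5 [ 502.34 -466.69] [ 505.42 -465.25   37.78]
```

>>> move_arm(
  series=[
    [[-0.054, -0.0255, 0.015], 0],
    [[-0.054, -0.0255, 0.015], 0],
    [[-0.054, -0.0255, 0.05], 0],
    [[-0.054, -0.0255, 0.086], 0],
    [[-0.054, -0.0255, 0.086], 0],
  ],
  claw=0,
)

```text
clock: 43.48
eef_pos: [481.0, -385.8, 76.7]
tool_rot: [3.131, -0.011, 1.636]
force: [-0.8, 0.1, 0.3]
width: 0.1
```

```bash
python3 plan.py "480 -390 82 93.6" "530 -389 82 93.6" "575 -388 82 93.6"
```

```text
t 43.48 pos [ 481.  -385.8   76.7] yaw 93.72 F [-0.8  0.1  0.3] w 0.1 q7 1.31 tilt [179.37  -0.63]
480 -390 82 93.6 -> shift [-0.004  -0.0012 -0.0054] turn 0.002 rows 0.1
530 -389 82 93.6 -> shift [-0.0021  0.05    0.    ] turn -0.000 rows 0.8
575 -388 82 93.6 -> shift [-0.0018  0.045   0.    ] turn -0.000 rows 0.7
```

Now push slowly in +x (tool +y).

>>> move_arm(
  series=[
    [[-0.005, 0.01, -0.005], 0],
    [[-0.006, 0.025, -0.005], 0],
    [[-0.006, 0.04, -0.005], 0],
    [[-0.006, 0.055, -0.005], 0],
    [[-0.007, 0.07, -0.005], 0],
  ],
)

```text
clock: 44.1
eef_pos: [552.7, -387.7, 82.5]
tool_rot: [3.13, -0.011, 1.637]
force: [-1.0, 0.3, -0.1]
width: 0.1
```

>>> move_arm(
  series=[
    [[0, 0.01, 0], 0],
    [[0, 0.018, 0], 0],
    [[0, 0.024, 0], 0],
    [[0, 0.024, 0], 0],
  ],
)

```text
clock: 44.6
eef_pos: [576.3, -386.1, 82.6]
tool_rot: [3.131, -0.012, 1.636]
force: [-2.1, 0.8, -0.4]
width: 0.1
```

```bash
python3 plan.py "600 -388 82 93.6"
python3 - <<'E'
from h import *
si=get_image("side"); cv2.imwrite("pics/side_e.png",si)
h,s,v=cv2.split(hsv(si))
for r in rects("side",((h<6)|(h>174))&(s>150)&(v>60),92,10,(390,520,260,340)): print(r[0],r[1],r[2])
E
```

```text
t 44.60 pos [ 576.3 -386.1   82.6] yaw 93.76 F [-2.1  0.8 -0.4] w 0.1 q7 1.14 tilt [179.39  -0.67]
600 -388 82 93.6 -> shift [-0.0034  0.0235  0.0008] turn 0.003 rows 0.4
155.5 [468.69 320.39] [ 556.91 -467.3 ]
30.0 [448.57 290.26] [ 609.42 -390.46]
```

>>> move_arm(
  series=[
    [[0, 0.005, 0], 0],
    [[0, 0.01, 0], 0],
    [[0, 0.014, 0], 0],
    [[0, 0.014, 0], 0],
  ],
)

```text
clock: 45.15
eef_pos: [577.8, -386.1, 82.3]
tool_rot: [-3.133, -0.018, 1.631]
force: [-24.7, 4.6, 13.7]
width: -0.2
```

```bash
python3 plan.py "470 -388 82 93.6"
```

```text
t 45.15 pos [ 577.8 -386.1   82.3] yaw 93.42 F [-24.7   4.6  13.7] w -0.2 q7 1.12 tilt [-179.5    -1.05]
470 -388 82 93.6 -> shift [ 0.0046 -0.1077  0.0014] turn -0.003 rows 1.7
```

Against the stop (25 N). Back off, rise, and check everything.

>>> move_arm(
  series=[
    [[0, -0.04, 0], 0],
    [[0, -0.08, 0], 0],
    [[0, -0.09, -0.05], 0],
    [[0, -0.09, -0.1], 0],
    [[0, -0.09, -0.15], 0],
  ],
)

```text
clock: 45.78
eef_pos: [489.8, -394.4, 235.2]
tool_rot: [-3.135, -0.018, 1.63]
force: [0.9, 0.4, -0.5]
width: 0.3
```

>>> move_arm(
  series=[
    [[0.05, -0.05, -0.08], 0],
    [[0.05, -0.05, -0.08], 0],
    [[0.05, -0.05, -0.08], 0],
    [[0.05, -0.05, -0.08], 0],
  ],
)

```text
clock: 46.28
eef_pos: [438.4, -348.6, 316.2]
tool_rot: [-3.136, -0.018, 1.63]
force: [0.0, -0.3, -0.4]
width: -0.1
```

```bash
python3 plan.py
python3 - <<'E'
from h import *
t=get_image("top"); si=get_image("side"); cv2.imwrite("pics/top_f.png",t); cv2.imwrite("pics/side_f.png",si)
for n,im,roi in (("top",t,(400,520,200,290)),("side",si,(390,500,260,340))):
    h,s,v=cv2.split(hsv(im))
    for r in rects(n,((h<6)|(h>174))&(s>150)&(v>60),92,20,roi): print(n,r[0],r[1],r[2])
h,s,v=cv2.split(hsv(t))
for r in rects("top",((h<6)|(h>174))&(s>150)&(v>60),64,30,(190,260,150,240)): print("disc@64",r[0],r[2],r[4])
for r in rects("top",(s<60)&(v>110),60+8,30,(300,430,180,260)): print("tab@68",r[0],r[2],np.round(np.r_[r[3][0],r[3][1],r[3][2]],1))
a=cv2.resize(t[90:370,120:520],(560,392));b=cv2.resize(si[180:330,200:480],(560,300)); cv2.imwrite("pics/c10.png",cv2.resize(np.vstack([a,b])[:,:],(485,600)))
E
```

```text
t 46.27 pos [ 438.4 -348.6  316.2] yaw 93.42 F [ 0.  -0.3 -0.4] w -0.1 q7 1.10 tilt [-179.68   -1.02]
top 86.5 [481.86 220.55] [ 601.59 -386.71]
side 149.5 [468.68 320.36] [ 556.97 -467.24]
side 83.0 [445.84 289.82] [ 606.7  -385.71]
disc@64 512.5 [633.1  167.91] [633.21 167.91  28.85]
tab@68 89.5 [587.68 -76.04] [588.4 -77.4  17.1  29.7   1.6]
tab@68 97.0 [576.53 -58.22] [579.1 -66.9  79.4  36.7   3.9]
tab@68 751.0 [ 592.57 -222.41] [ 594.3 -214.    63.9   74.6    1.6]
```

View pics/c10.png

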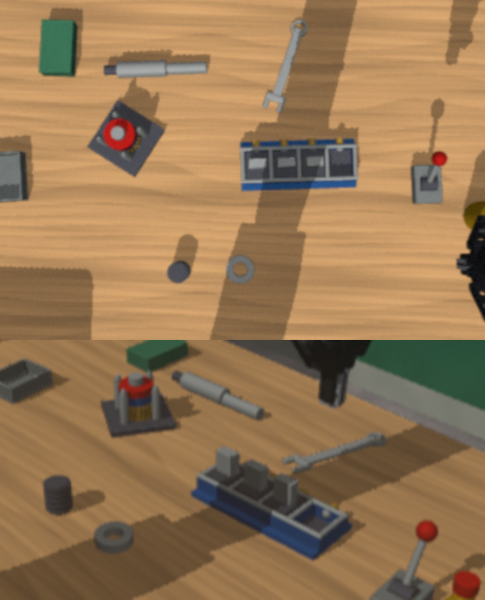

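The picture shows the stack in the nest, three jaws in bays 4, 3 and 2, and the lever tip at about x = 602, which is its far end. Nothing else is left on the table to load and the arm is clear, so I am handing in.

```bash
python3 -c "
from cell import *
print(finish_job()); print(read_state()['clock'])"
```

```text
the job is handed in; nothing more can be done
None
the job is handed in; nothing more can be done
```

I stacked the wheel, spacer and disc (boss up) in the nest. I then pushed all three jaws on the table home into bays 4, 3 and 2, threw the ready lever, backed the arm clear and handed in at about 46 s. No fourth jaw was visible on the table, so bay 1 is empty.

Last checks:
- **Stack:** each part touched down at its expected height. In the final top picture the disc is about 1 mm from the nest centre I had measured, and the stack looks flat.
- **Jaws:** each went down to about 0 mm above its bay floor, ending against 34 to 40 N. All three look level and seated in the last pictures, but I had no direct reading of the spring balls.
- **Lever:** the tip moved from x of about 527 to 602 mm, its computed far end, and met the stop at 25 N. The two cameras disagree by about 5 mm on the tip position, which is within what an assumed tip height would cause.
- **Bystanders:** none appeared moved. The final view does not fully show the tray or the oil bottle; the bottle was still upright.
- **Weak spot:** the colour check on the jaw tabs in the final picture only isolated the bay 4 jaw cleanly. For bays 2 and 3 I relied on the heights, the forces and the pictures.

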